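# Prove the safety switch, then load and latch the cuvette warmer

## Task

Before the cuvettes go in to warm, prove the safety switch: press its yellow test button so that the black lever drops, then lift the lever back up until it stays up by itself. After that swing the warming box's latch clear of the lid, open the lid wide so that it stays open, and stand every dark block with its two clear cuvettes upright on the floor inside the box. Finish by closing the lid fully and swinging the latch all the way back over it; leave the brown bottle, the white vial and the red stopper where they stand.

Things in the scene. Friction and masses are not known exactly. Their poses are not given: they have to be found in the camera images.
- switch: residual-current safety switch: white housing 100 x 110 x 50 mm (x, y, z), fixed to the desk where it stands; origin at the centre of its underside, its front faces its own -x, z up. Its lever and button stand on its top.
- lever (a joint): black lever with an orange band, on a hinge along the housing's y axis (point lever_hinge). 0 = up, leaning 0.21 rad back (towards the housing's +x) against its stop; 1.5 rad = dropped forward, pointing towards the housing's -x and 0.28 rad above level, its end overhanging the front face by 30 mm. It is a free 70 g weight: it stays up only while it leans back past vertical (value below 0.21), else it falls forward. Pressing the button about 5 mm tips it over.
- lever_grip (a point): centre of the lever's handle, 72 mm from the hinge axis; the handle is 14 mm wide (along the housing's y), 11 mm thick, 34 mm long along the lever; moves with it
- lever_hinge (a point): fixed point on the lever's hinge axis at the lever's mid-width: 22 mm to the housing's +y side, 42 mm above the desk, 50 mm behind the front face
- button (a joint): travel of the yellow test button, m: 0 = out, 0.008 = fully down; spring return, about 2 N at first, 5.4 N fully down
- button_top (a point): centre of the top of the yellow button (24 mm diameter, standing 14 mm above the housing, 64 mm above the desk when out); 22 mm to the housing's -x and 28 mm to the -y side of its centre; moves with it
- warmer: warming box, white, 115 x 210 x 72 mm (x, y, z), walls and floor 7 mm, fixed where it stands; origin at the centre of its underside, front faces its own -x, z up. A grey lid with a clear window, 8 mm thick, hinged along the top of the back wall, covers it.
- warmer_floor (a point): centre of the inner floor, 7 mm above the desk; axes as the box's. The inside measures 101 mm (x) by 196 mm (y), 65 mm deep
- lid (a joint): lid angle, rad: 0 = shut, grows as the front edge rises, stop at 2.1 (leaning back). A stiff hinge (0.13 N m): the lid stays wherever it is left. It cannot be raised while the latch lies over it, nor shut while the latch is in its way.
- lid_tab (a point): grip point on the orange tab that sticks out 38 mm from the middle of the lid's front edge; tab 20 mm wide along the box's y, 12 mm thick; the point is 24 mm out from the edge, 139 mm from the hinge, and with the lid shut 6 mm above the hinge's level; moves with the lid
- lid_hinge (a point): fixed point on the lid's hinge axis: middle of the top of the back wall, 57.5 mm to the box's +x side of its centre, 72 mm above the desk
- latch (a joint): swing of the steel latch arm about a vertical pivot at the front of the box, rad: 0 = arm points back over the lid (latched); grows counterclockwise seen from above, 1.57 = arm points to the box's +y, clear of the lid (free beyond about 1.2); stop at 1.6. Light friction (0.03 N m), stays where it is left.
- latch_knob (a point): grip point on the upright red knob at the end of the latch arm: knob 14 mm diameter, standing 32 mm above the arm with its top 14 mm above this point; 42 mm from the pivot axis, 24 mm higher than latch_pivot; moves with the arm
- latch_pivot (a point): fixed point on the latch's vertical pivot axis, 11.5 mm in front of the front wall, 78 mm to the box's +y side, 82 mm above the desk
- brown_bottle: brown dropper bottle with red top, 30 mm diameter, 97 mm tall, bystander; origin at the centre of its underside
- red_stopper: red tapered stopper, 24 mm diameter, 25 mm tall, bystander; origin under its centre
- block_0: cuvette block: dark foam block 32 x 50 x 20 mm (x, y, z) with two clear cuvettes fixed in it that rise from 20 to 50 mm height; together the cuvettes are 12.5 mm thick (block's x) and 36 mm long (block's y) and make a firm handle in the middle of the block; 60 g. Origin at the centre of its underside, z up. May be absent.
- block_1: as block_0
- block_2: as block_0
- block_3: as block_0
- white_vial: white vial with blue cap, 26 mm diameter, 58 mm tall, bystander; origin at the centre of its underside
Not all that is in view belongs to the job. What is shaped like the block_3 but orange is not meant.

How it is judged:
By the outcome, as a careful person would: the job done as asked, in the order asked, and still so for the second after the job is handed in, with the robot touching nothing.
Of block_0, block_1, block_2, block_3 only 2 to 3 are there at a start; the rules pass over those that are not, and their reading is None.
At some moment in a run one of block_0, block_1, block_2, block_3 may be knocked a few centimetres aside while the robot is not near it.
It also fails if it takes over 208 s, if anything falls off the work surface, if the arm or the gripper's body presses on something with over 40 N, if the wrist force passes 120 N, or if a joint passes its speed limit or range.

## Robot

A 6-joint arm with a two-finger parallel gripper is mounted at the origin on a cart in front of the work surface, level with it; the furniture and walls round the work are solid. World frame = base frame: x ahead of the robot, y to its left, z up, the work surface at z = 0. Lengths are in m, angles in rad, forces in N, time in s.
With the tool pointing down it reaches from about 0.35 to 0.975 m from the base axis. Payload 4.9 kg.
Tool frame: the origin (TCP) lies at the very end of the fingers, on their centre line; the grasp point (between the pads) lies 19 mm behind it (ctrl.pinch_z is the distance from the TCP to the grasp point, in m); z points along the fingers, y is the line along which they close (so a half turn about z gives the same grasp; the last joint's range is limited). The gripper opens to 85 mm and grips with 20 to 120 N. Pads are 22 mm wide; open, the fingers measure 114 mm over their backs; the gripper's body (76 mm by 85 mm) begins 54 mm behind the grasp point. The pads swing forward as they close: fully open they stand 13 mm farther back than shut.
Start: joints at [-1.395, 0.053, 1.613, -0, 1.476, -0.119], TCP at [0.182, -0.598, 0.208] pointing down, gripper open.
Joint ranges: [-3.01, 3.01], [-1.01, 2.22], [0.06, 2.58], [-1.02, 4.17], [0.09, 2.62], [-3.14, 3.14]. Speed limits (rad/s): [2.57, 2.57, 3.14, 3.14, 3.14, 3.14].

## Interface

Orientations are given as a rotation vector (axis times angle).
In Python, from station import ctrl, optics gives the robot as it stands. The module is installed in compiled form; this text tells all that it offers.
- The arm moves only by the shell command python3 -m handwheel 'ROWS' [OPENING] [FORCE]. ROWS is JSON, one flat list of numbers, 6 for each row, row after row: the shift along the tool's x, y, z in m, then the turn, a rotation vector about the tool's x, y, z in degrees. A call has 1 to 20 rows; each row shifts and turns the commanded pose from where the row before left it, along the tool's axes as they then stand; what a row does not reach is not made up. A row lasts 1/10 s, in which the tool goes at most 50 mm and 8.59 degrees, less where a joint would pass 70% of its speed; a pose out of reach is approached as far as the arm can. A call is refused whole if a number of a shift passes 0.05 or a number of a turn 8.59, either way. A call with a gripper value outside its range is refused whole. OPENING is the closure, from 0 (fully open) to 1 (shut), set as the call begins (- or left out, the last holds). The fingers move at their own pace and stop on an object; FORCE is the grip in N (left out, the last holds). Time passes only in rows, so rows that do not move let the fingers close. It gives the time, the measured TCP pose, the force and the opening at its end, in the units of the state.
- ctrl.get_obs(): the state, without advancing time (a new reading comes with each control period).
- optics.get_image(name): name is "side" or "top" or "wrist"; returns (picture, depth): 480x640x3 uint8, red, green, blue; 480x640 float32, m along the optical axis (not along the pixel's ray), 0 where there is no reading.
- optics.get_calibration(name): a dict with "fovy" (degrees; the focal length in pixels is half the picture's height over the tangent of half this angle, whatever the lens; pixels are square), "cx", "cy" (the principal point, pixels), "rvec" (rotation vector, rad) and "tvec" (3), from world to camera coordinates, as OpenCV has them; the wrist camera has in their place "mount" (4x4, takes a point from camera to tool coordinates, whose origin is the TCP and whose axes are the flange's). Camera axes: x right, y down, z forward; pixel columns grow to the right and rows downward; lengths in m; the calibration is good to about 2 mm. A picture is of the moment at which its call begins: read the wrist's pose just before it. get_calibration takes no time and is no camera call.
- ctrl.finish_job(): hands the job in, once; it reports no verdict.
The state is a dict: "t": time; "q": joint angles; "dq": joint speeds; "effort": joint torques, N m; "tool_pos": TCP position; "tool_rot": TCP orientation; "contact_force": force on the tool from outside, world axes, zero at the start; "wrist_torque": the same for the moment, N m; "opening": finger opening in m.
Only numpy, scipy, OpenCV 4.12 (cv2) and the standard library are available. Lean on these libraries where they do the work, as an engineer would, in place of code of your own. Each camera call takes 0.05 s, during which the arm holds its last target. There are 200 camera calls.

## Working session

There is one attempt and no reset: what is moved stays moved. The work goes in short steps, Python scripts to look and compute and a shell command to move; the robot and the scene stay as the last step left them, time stands still between calls to the robot, and variables do not carry over. Pictures are saved under pics/ and viewed, on a budget of 14 in all, crops included, one or two more only if the job needs it, and the job is handed in when it is done.

```bash
mkdir -p pics; cat > h.py <<'E'
import numpy as np, cv2
from scipy.spatial.transform import Rotation as R
from station import ctrl, optics
def cam(name):
    c=optics.get_calibration(name); f=240/np.tan(np.radians(c["fovy"])/2)
    if "mount" in c:
        o=ctrl.get_obs(); T=np.eye(4); T[:3,:3]=R.from_rotvec(o["tool_rot"]).as_matrix(); T[:3,3]=o["tool_pos"]
        W=T@np.array(c["mount"])
    else:
        T=np.eye(4); T[:3,:3]=R.from_rotvec(np.ravel(c["rvec"])).as_matrix(); T[:3,3]=np.ravel(c["tvec"]); W=np.linalg.inv(T)
    return f,c["cx"],c["cy"],W
def cloud(name):
    f,cx,cy,W=cam(name); im,d=optics.get_image(name)
    v,u=np.mgrid[:480,:640]; P=np.stack([(u-cx)/f*d,(v-cy)/f*d,d],-1)@W[:3,:3].T+W[:3,3]
    P[d<=0]=np.nan
    return im,d,P
def ray(name,u,v,z):
    f,cx,cy,W=cam(name); r=W[:3,:3]@np.array([(u-cx)/f,(v-cy)/f,1]); return W[:3,3]+r*(z-W[2,3])/r[2]
def save(n,im): cv2.imwrite("pics/"+n+".png",im[...,::-1])
def st():
    o=ctrl.get_obs(); print("t",round(o["t"],2),"p",np.round(o["tool_pos"],4),"open",round(o["opening"],4),"F",np.round(o["contact_force"],1)); print(np.round(R.from_rotvec(o["tool_rot"]).as_matrix(),3).tolist(), "q",np.round(o["q"],2))
def to(x,y,z):
    "shift in tool axes"
    o=ctrl.get_obs(); print("shift",np.round(R.from_rotvec(o["tool_rot"]).inv().apply(np.array([x,y,z])-o["tool_pos"])*1000,1),"mm tool")
E
python3 - <<'E'
from h import *
st(); print(optics.get_calibration("top"),optics.get_calibration("side"),optics.get_calibration("wrist"))
for n in("top","side"):
    im,d,P=cloud(n); save(n+"0",im); np.savez(n+"0.npz",im=im,P=P)
E
```

```text
t 0.0 p [ 0.1815 -0.5974  0.2063] open 0.0854 F [-0.3  0.3 -1.1]
[[0.957, 0.291, -0.0], [0.291, -0.957, 0.002], [0.0, -0.002, -1.0]] q [-1.39  0.05  1.61 -0.    1.48 -0.12]
{'fovy': 46.10449805909461, 'cx': 317.63992202495757, 'cy': 240.64292694968498, 'rvec': array([ 2.19791383, -2.15629537,  0.11479265]), 'tvec': array([-0.16823633,  0.53931626,  1.24080249])} {'fovy': 53.60628370598515, 'cx': 319.7644646384625, 'cy': 229.73636263342866, 'rvec': array([ 2.08669558, -0.61916901,  0.35021074]), 'tvec': array([-0.51326959,  0.15240036,  0.93299902])} {'fovy': 64.7652102539529, 'cx': 316.6514433155564, 'cy': 237.00765425632528, 'mount': array([[ 3.18087103e-04, -9.49983462e-01, -3.12300050e-01,
         8.01402108e-02],
       [ 9.99999606e-01,  5.61070329e-04, -6.88186107e-04,
         7.06347998e-05],
       [ 8.28987712e-04, -3.12299708e-01,  9.49983266e-01,
        -1.66453930e-01],
       [ 0.00000000e+00,  0.00000000e+00,  0.00000000e+00,
         1.00000000e+00]])}
```

View pics/top0.png

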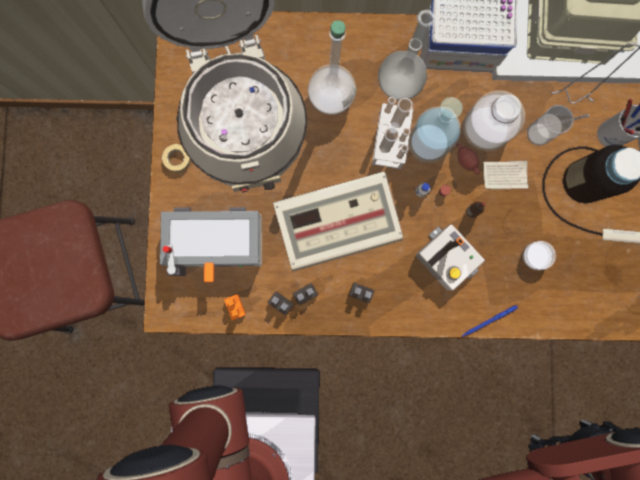

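View pics/side0.png

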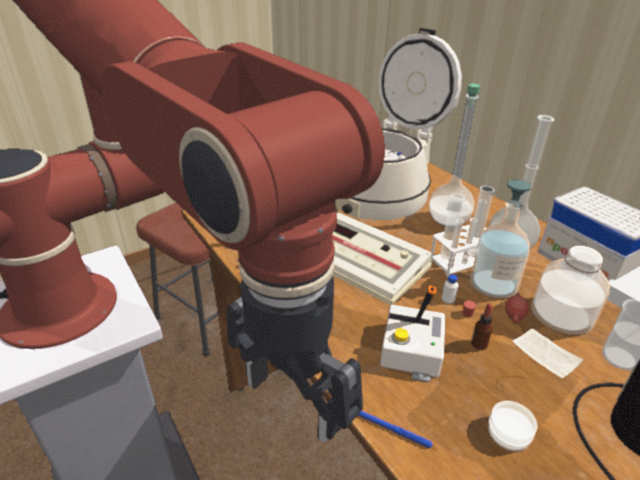

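Top view: the warmer is at (211,238) with its tab at (209,271) and red latch knob at (167,249). The switch is at (451,258) with its button at (455,272). Dark blocks are at (280,302), (305,295) and (362,293). Things that could be mistaken for a block: the orange block-shaped decoy at (233,307), the white vial (425,189), the stopper (445,190) and the brown bottle (476,208). I choose the three dark ones and check them in a crop.

```bash
python3 - <<'E'
from h import *
D=np.load("top0.npz"); im,P=D["im"],D["P"]; hsv=cv2.cvtColor(im,cv2.COLOR_RGB2HSV)
Z=P[...,2]
def rect(mask,nm,n=1,amin=30,z=None):
    cs,_=cv2.findContours(mask.astype(np.uint8),0,2)
    for c in sorted(cs,key=cv2.contourArea)[::-1][:n]:
        if cv2.contourArea(c)<amin: continue
        m=np.zeros(Z.shape,np.uint8); cv2.drawContours(m,[c],-1,1,-1); m=(m>0)&mask
        XY=P[m][:,:2]; (cx,cy),(w,h),a=cv2.minAreaRect((XY*1000).astype(np.float32))
        print(nm,"c",round(cx),round(cy),"size",round(w),round(h),"ang",round(a,1),"z",np.round(np.nanpercentile(P[m][:,2],[5,50,95]),3),"px",c.reshape(-1,2).mean(0).round())
def box(u0,v0,u1,v1):
    m=np.zeros(Z.shape,bool); m[v0:v1,u0:u1]=1; return m
rect(box(150,200,270,290)&(Z>.065)&(Z<.09)&(hsv[...,1]<60),"lid")
H,S,V=[hsv[...,i].astype(int) for i in range(3)]
rect(box(195,262,222,285)&(H<18)&(S>200)&(V>180)&(Z>.05),"tab",amin=5)
rect(box(150,240,180,280)&((H<8)|(H>172))&(S>150)&(Z>.08),"knob",amin=3)
rect(box(410,220,490,300)&(Z>.043)&(Z<.054)&(S<70),"switch")
rect(box(440,262,470,285)&(H>20)&(H<35)&(S>150),"button",amin=5)
rect(box(425,225,480,262)&(Z>.07),"lever",amin=3)
rect(box(262,280,390,320)&(Z>.012)&(Z<.2),"block",4)
rect(box(215,290,255,325)&(Z>.012)&(Z<.2),"decoy",1)
for n,b in dict(bottle=(465,195,490,222),vial=(412,178,435,203),stop=(436,182,453,202)).items(): rect(box(*b)&(Z>.015),n)
a=cv2.resize(im[200:330,150:400],None,fx=3.2,fy=3.2,interpolation=2); save("cropA",a)
b=cv2.resize(im[170:310,400:520],None,fx=4,fy=4,interpolation=2); save("cropB",b)
E
```

```text
lid c 534 76 size 143 211 ang 2.1 z [0.074 0.079 0.084] px [203. 252.]
knob c 510 157 size 11 10 ang 72.7 z [0.107 0.121 0.124] px [167. 249.]
switch c 510 -453 size 111 102 ang 42.9 z [0.046 0.05  0.053] px [444. 259.]
button c 475 -457 size 20 21 ang 2.5 z [0.06  0.064 0.067] px [455. 272.]
lever c 536 -448 size 15 21 ang 38.8 z [0.074 0.114 0.128] px [454. 244.]
block c 402 -76 size 50 32 ang 55.8 z [0.016 0.022 0.052] px [280. 303.]
block c 429 -258 size 50 32 ang 70.4 z [0.016 0.021 0.052] px [361. 292.]
block c 423 -131 size 32 50 ang 30.7 z [0.017 0.021 0.052] px [305. 294.]
decoy c 391 26 size 50 33 ang 23.2 z [0.017 0.021 0.052] px [234. 306.]
bottle c 620 -509 size 30 25 ang 35.7 z [0.021 0.051 0.094] px [475. 208.]
vial c 663 -392 size 24 21 ang 45.4 z [0.019 0.046 0.06 ] px [422. 190.]
stop c 665 -445 size 21 23 ang 2.1 z [0.021 0.025 0.029] px [445. 189.]
```

View pics/cropA.png

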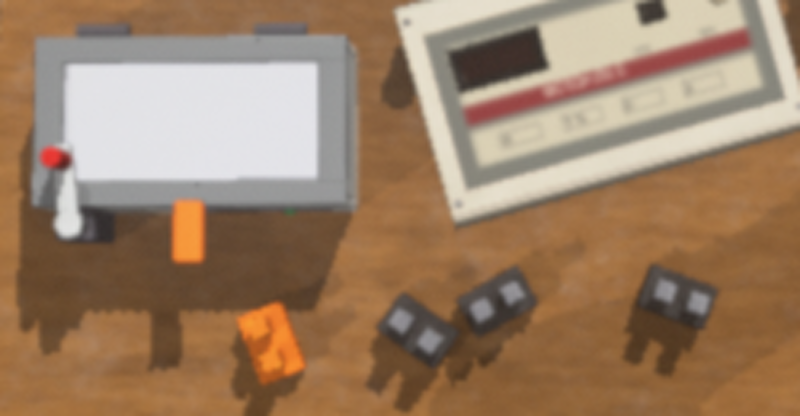

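View pics/cropB.png

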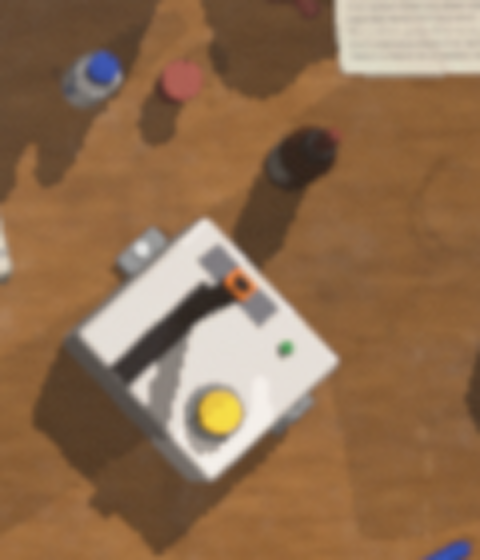

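Crop A shows three dark blocks with clear cuvettes, at about (417,330), (497,300) and (677,295), plus the orange decoy. The latch lies over the lid. Crop B shows the lever up with its tip at (240,285) and the front facing lower-left, the button at (220,410). The button offset fits the switch frame at a yaw of −47°. I turn and go above the button with the fingers closed.

```bash
python3 -m handwheel '[0,0,0,0,0,-8.59, 0,0,0,0,0,-8.59, 0,0,0,0,0,-8.59, 0,0,0,0,0,0]' 1 40; python3 -c "
from h import *
st(); to(.4745,-.457,.10)"
```

```text
t: 0.5
tool_pos: [0.1815, -0.5977, 0.2069]
tool_rot: [-2.925, -1.142, -0.0]
contact_force: [0.6, -0.0, -0.7]
opening: 0.0281
t 0.5 p [ 0.1815 -0.5977  0.2069] open 0.0281 F [ 0.6 -0.  -0.7]
[[0.736, 0.677, -0.0], [0.677, -0.736, 0.001], [0.001, -0.001, -1.0]] q [-1.39  0.05  1.61  0.    1.48 -0.57]
shift [310.7  95.1 107. ] mm tool
```

```bash
python3 -m handwheel '[0.044,0.0135,0,0,0,0, 0.044,0.0135,0,0,0,0, 0.044,0.0135,0,0,0,0, 0.044,0.0135,0,0,0,0, 0.044,0.0135,0,0,0,0, 0.044,0.0135,0,0,0,0, 0.044,0.0135,0,0,0,0, 0,0,0.04,0,0,0, 0,0,0.04,0,0,0, 0,0,0.027,0,0,0, 0,0,0,0,0,0]'; python3 -c "
from h import *
st(); to(.4745,-.457,.10)"
```

```text
t: 1.6
tool_pos: [0.4696, -0.4553, 0.0942]
tool_rot: [-2.918, -1.135, 0.005]
contact_force: [0.5, 1.0, -0.4]
opening: 0.0001
t 1.6 p [ 0.4696 -0.4553  0.0942] open 0.0001 F [ 0.5  1.  -0.4]
[[0.737, 0.676, -0.007], [0.676, -0.737, 0.009], [0.001, -0.011, -1.0]] q [-0.88  0.22  1.63 -0.    1.31 -0.05]
shift [ 2.5  4.5 -5.9] mm tool
```

```bash
python3 -m handwheel '[0,0.003,0.01,0,0,0, 0,0,0.01,0,0,0, 0,0,0.007,0,0,0, 0,0,0.004,0,0,0, 0,0,0.003,0,0,0, 0,0,0.003,0,0,0, 0,0,0,0,0,0]'; python3 - <<'E'
from h import *
st()
im,d,P=cloud("side"); save("side1",cv2.resize(im[270:400,340:480],None,fx=4,fy=4))
E
```

```text
t: 2.3
tool_pos: [0.4741, -0.4609, 0.0634]
tool_rot: [-2.926, -1.142, 0.0]
contact_force: [-1.1, -0.8, -0.1]
opening: -0.0001
t 2.3 p [ 0.4741 -0.4609  0.0634] open -0.0001 F [-1.1 -0.8 -0.1]
[[0.735, 0.678, -0.0], [0.678, -0.735, 0.0], [0.0, -0.0, -1.0]] q [-0.88  0.26  1.63  0.    1.25 -0.06]
```

View pics/side1.png

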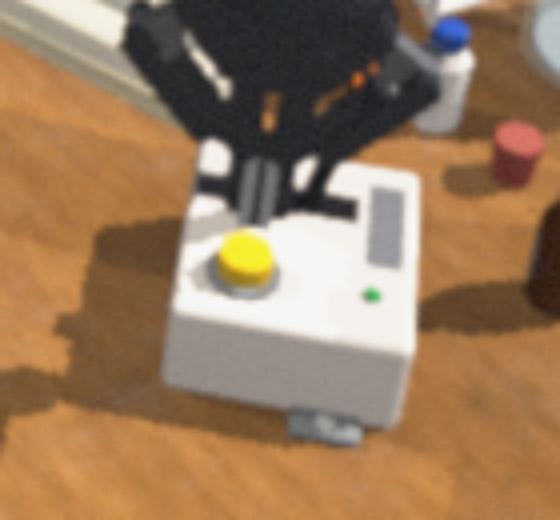

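The lever is still up. The finger ends at (258,225) look displaced from the button at (245,255), so I cross-check with projection.

```bash
python3 - <<'E'
from h import *
f,cx,cy,W=cam("side"); Wi=np.linalg.inv(W)
def pr(p):
    q=Wi@np.r_[p,1]; return np.round([((f*q[0]/q[2]+cx)-340)*4,((f*q[1]/q[2]+cy)-270)*4])
o=ctrl.get_obs(); print("tcp",pr(o["tool_pos"]),"button",pr([.4745,-.457,.064]))
for z in(.06,.064): print(ray("side",340+245/4,270+248/4,z), ray("side",340+258/4,270+222/4,.0634))
D=np.load("side0.npz");im,P=D["im"],D["P"];h=cv2.cvtColor(im,cv2.COLOR_RGB2HSV)
m=(h[...,0]>20)&(h[...,0]<35)&(h[...,1]>150);m[:,:380]=0;m[:,420:]=0;m[:320]=0;m[350:]=0
print(m.sum(),np.nanmedian(P[m&(P[...,2]>.06)],0))
D=np.load("top0.npz");im,P=D["im"],D["P"];h=cv2.cvtColor(im,cv2.COLOR_RGB2HSV)
m=(h[...,0]>20)&(h[...,0]<35)&(h[...,1]>150);m[:262]=0;m[285:]=0;m[:,:440]=0;m[:,470:]=0
v,u=np.nonzero(m);print(u.mean(),v.mean(),ray("top",u.mean(),v.mean(),.062))
E
```

```text
tcp [245. 253.] button [239. 247.]
[ 0.4789274 -0.4561303  0.06     ] [ 0.4913465  -0.44992814  0.0634    ]
[ 0.47593679 -0.45885429  0.064     ] [ 0.4913465  -0.44992814  0.0634    ]
136 [ 0.47294483 -0.46111161  0.06396457]
454.2375 272.675 [ 0.47480765 -0.45638572  0.062     ]
```

```bash
python3 - <<'E'
from h import *
im,d,P=cloud("side")
for (a,b) in [(250,215),(262,215),(250,200),(264,200),(258,222),(245,245)]:
    u,v=340+a//4,270+b//4; print(a,b,im[v,u],np.round(P[v,u],4))
E
```

```text
250 215 [101 101 102] [ 0.4661 -0.4665  0.0965]
262 215 [101 100 104] [ 0.4682 -0.471   0.0992]
250 200 [113 112 112] [ 0.4635 -0.468   0.1058]
264 200 [117 113 116] [ 0.469  -0.4714  0.1058]
258 222 [82 80 80] [ 0.4679 -0.4698  0.0938]
245 245 [247 239  51] [ 0.4766 -0.4574  0.0648]
```

```bash
python3 -m handwheel '[0,0,0.002,0,0,0, 0,0,0.002,0,0,0, 0,0,0,0,0,0]'; python3 - <<'E'
from h import *
st()
im,d,P=cloud("side"); save("side2",cv2.resize(im[270:400,340:480],None,fx=4,fy=4))
E
```

```text
t: 2.7
tool_pos: [0.474, -0.4608, 0.0592]
tool_rot: [-2.926, -1.142, 0.0]
contact_force: [0.2, 0.3, 0.6]
opening: 0.0006
t 2.7 p [ 0.474  -0.4608  0.0592] open 0.0006 F [0.2 0.3 0.6]
[[0.735, 0.678, -0.0], [0.678, -0.735, 0.0], [0.0, -0.001, -1.0]] q [-0.88  0.26  1.64  0.    1.24 -0.06]
```

View pics/side2.png

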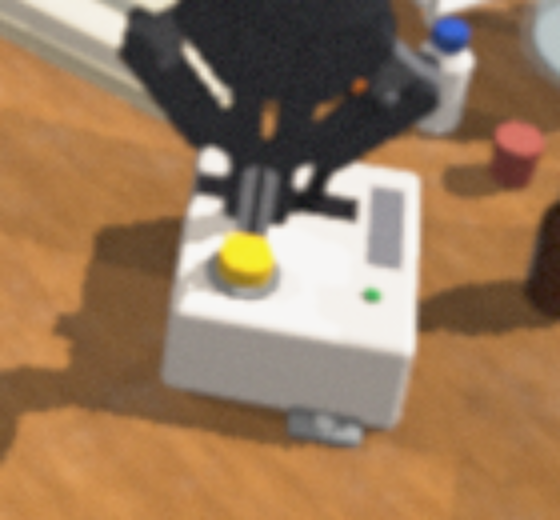

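```bash
python3 -c "
from h import *
print(ctrl.pinch_z)"; for i in 1 2 ; do python3 -m handwheel '[0,0,0.002,0,0,0, 0,0,0.002,0,0,0, 0,0,0,0,0,0]' | egrep 'pos|force'; done
```

```text
0.0187
tool_pos: [0.474, -0.4607, 0.0551]
contact_force: [0.5, 0.4, -0.1]
tool_pos: [0.474, -0.4608, 0.0511]
contact_force: [-0.1, -0.2, -0.4]
```

```bash
for i in 1 2 3; do python3 -m handwheel '[0,0,0.0015,0,0,0, 0,0,0.0015,0,0,0, 0,0,0,0,0,0]' | egrep 'pos|force'; done; python3 - <<'E'
from h import *
im,d,P=cloud("side"); save("side3",cv2.resize(im[270:400,340:480],None,fx=4,fy=4))
E
```

```text
tool_pos: [0.474, -0.4609, 0.0483]
contact_force: [-0.1, 0.7, 0.8]
tool_pos: [0.474, -0.4608, 0.0453]
contact_force: [0.5, -0.6, 0.6]
tool_pos: [0.474, -0.4608, 0.0423]
contact_force: [0.9, -0.7, 0.9]
```

View pics/side3.png

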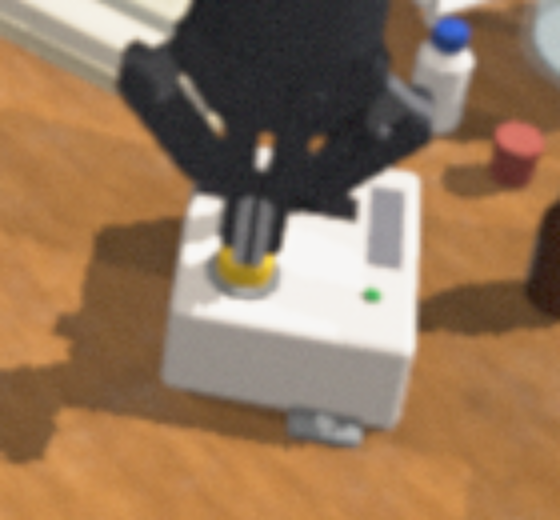

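```bash
for i in 1 2 3 4; do python3 -m handwheel '[0,0,0.001,0,0,0, 0,0,0.001,0,0,0, 0,0,0,0,0,0]' | egrep 'pos|force'; done
```

```text
tool_pos: [0.4741, -0.461, 0.0405]
contact_force: [0.1, 0.2, 1.0]
tool_pos: [0.4742, -0.4611, 0.0388]
contact_force: [-0.4, 0.9, 2.1]
tool_pos: [0.4742, -0.4611, 0.0367]
contact_force: [-0.2, 0.6, 2.8]
tool_pos: [0.4743, -0.4611, 0.0347]
contact_force: [-0.4, 1.1, 3.5]
```

```bash
python3 -m handwheel '[0,0,0.001,0,0,0, 0,0,0.001,0,0,0, 0,0,0.0005,0,0,0,0,0,0,0,0,0, 0,0,0,0,0,0,0,0,0,0,0,0]' | egrep 'pos|force'; python3 - <<'E'
from h import *
st()
im,d,P=cloud("side"); save("side4",cv2.resize(im[260:410,330:490],None,fx=4,fy=4))
im,d,P=cloud("top"); h=cv2.cvtColor(im,cv2.COLOR_RGB2HSV).astype(int)
m=(h[...,0]<15)&(h[...,1]>180)&(h[...,2]>150); m[:,:400]=0;m[:,500:]=0;m[:220]=0;m[310:]=0
v,u=np.nonzero(m);print("orange",m.sum(),u.mean(),v.mean(),np.nanmedian(P[m],0))
E
```

```text
tool_pos: [0.4742, -0.4611, 0.0324]
contact_force: [-1.6, 1.4, 5.0]
t 6.1 p [ 0.4742 -0.4611  0.0324] open -0.0001 F [-1.6  1.4  5. ]
[[0.735, 0.678, 0.0], [0.678, -0.735, -0.0], [-0.0, 0.0, -1.0]] q [-0.88  0.29  1.65 -0.    1.2  -0.06]
orange 18 420.72222222222223 273.22222222222223 [ 0.47223048 -0.38197768  0.07050557]
```

View pics/side4.png

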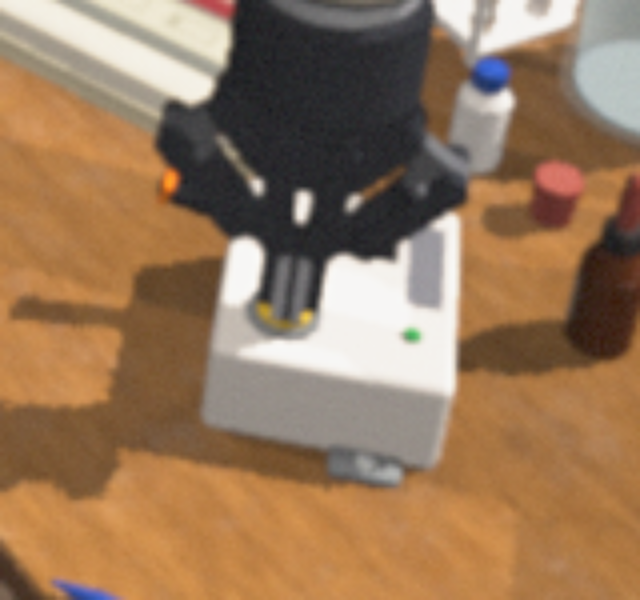

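The lever has dropped: its orange tip is at (170,185), overhanging the front. Contact came when the reported TCP was 24 mm below the button top, so I rise, turn and calibrate that offset with the wrist camera.

```bash
python3 -m handwheel '[0,0,-0.03,0,0,0, 0,0,-0.05,0,0,0, 0,0,-0.05,0,0,0, 0,0,-0.05,0,0,8.59, 0,0,0,0,0,8.59, 0,0,0,0,0,8.59, 0,0,0,0,0,8.59, 0,0,0,0,0,8.59, 0,0,0,0,0,8.59, 0,0,0,0,0,8.59, 0,0,0,0,0,8.59, 0,0,0,0,0,8.59, 0,0,0,0,0,8.59, 0,0,0,0,0,4, 0,0,0,0,0,0,0,0,0,0,0,0]' 0 ; python3 - <<'E'
from h import *
st(); im,d,P=cloud("wrist"); save("w0",im); np.savez("w0.npz",im=im,P=P)
h=cv2.cvtColor(im,cv2.COLOR_RGB2HSV).astype(int)
m=(h[...,0]>20)&(h[...,0]<35)&(h[...,1]>150)&(h[...,2]>150)
print("button",m.sum(),np.nanmedian(P[m],0), np.nanpercentile(P[m],[5,95],axis=0))
m=(h[...,0]<15)&(h[...,1]>200)&(h[...,2]>180); print("orange",m.sum(),np.nanmedian(P[m],0))
z=P[...,2]; print(np.histogram(z[np.isfinite(z)],bins=np.arange(-.05,.15,.005)))
o=ctrl.get_obs();import numpy as np
E
```

```text
t: 7.8
tool_pos: [0.474, -0.4608, 0.2112]
tool_rot: [-2.879, 1.256, 0.001]
contact_force: [0.4, 0.2, 0.2]
opening: 0.0856
t 7.8 p [ 0.474  -0.4608  0.2112] open 0.0856 F [0.4 0.2 0.2]
[[0.68, -0.733, -0.001], [-0.733, -0.68, 0.001], [-0.001, -0.0, -1.0]] q [-0.88  0.14  1.52 -0.    1.49  1.51]
button 579 [ 0.47607889 -0.4591088   0.06421369] [[ 0.46672187 -0.46837798  0.06110274]
 [ 0.48526417 -0.44953936  0.0654338 ]]
orange 16 [ 0.4746652  -0.38343924  0.06997186]
(array([    0,     0,     0,     0,     0,     0,     0,     0,     1,
       45009, 86841,  2273,  2695,  2143,  1586,  1847,  3414,  9176,
       11402, 14433, 10311,  1417,  1096,   875,   360,   175,    95,
          51,   110,   113,     0,     0,     0,     0,     0,     0,
           0,     0,     0]), array([-5.00000000e-02, -4.50000000e-02, -4.00000000e-02, -3.50000000e-02,
       -3.00000000e-02, -2.50000000e-02, -2.00000000e-02, -1.50000000e-02,
       -1.00000000e-02, -5.00000000e-03, -2.77555756e-17,  5.00000000e-03,
        1.00000000e-02,  1.50000000e-02,  2.00000000e-02,  2.50000000e-02,
        3.00000000e-02,  3.50000000e-02,  4.00000000e-02,  4.50000000e-02,
        5.00000000e-02,  5.50000000e-02,  6.00000000e-02,  6.50000000e-02,
        7.00000000e-02,  7.50000000e-02,  8.00000000e-02,  8.50000000e-02,
        9.00000000e-02,  9.50000000e-02,  1.00000000e-01,  1.05000000e-01,
        1.10000000e-01,  1.15000000e-01,  1.20000000e-01,  1.25000000e-01,
        1.30000000e-01,  1.35000000e-01,  1.40000000e-01,  1.45000000e-01]))
```

View pics/w0.png

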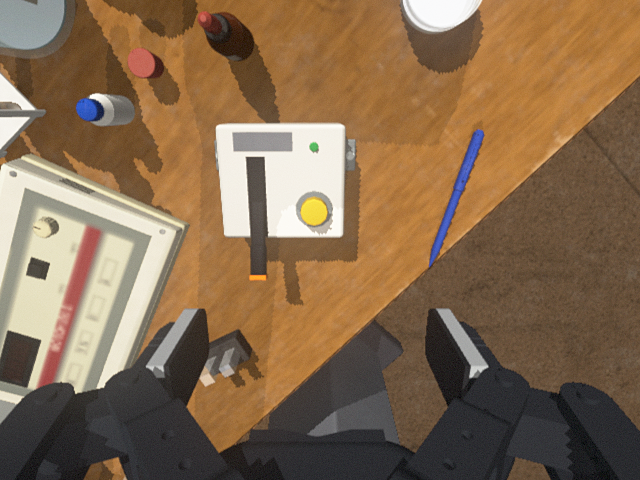

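Wrist view: the lever lies dropped towards the front (tip at (258,277)) and the button at (314,211) measures within 2 mm of my estimate. I check where the finger ends lie in tool coordinates.

```bash
python3 - <<'E'
from h import *
D=np.load("w0.npz"); P=D["P"];im=D["im"]; o=ctrl.get_obs(); Rm=R.from_rotvec(o["tool_rot"]).as_matrix()
Q=(P-o["tool_pos"])@Rm
m=(Q[...,2]<.03)&(Q[...,2]>-.15)
m[:, :]&=True
for s in(-1,1):
    q=Q[m&(np.sign(Q[...,1])==s)&(np.abs(Q[...,0])<.06)]; print(s,np.nanmax(q[:,2]),np.nanpercentile(q[:,2],[50,95,99]))
for u,v in [(190,315),(200,312),(205,345),(180,345),(440,313),(430,330),(460,340)]: print(u,v,im[v,u],np.round(Q[v,u]*1000))
f=open('/dev/null')
E
```

```text
-1 -0.03616661397458402 [-0.09470128 -0.05379811 -0.04264215]
1 -0.03620910314127251 [-0.09500693 -0.05381109 -0.04256591]
190 315 [171 170 168] [ 11. -46. -45.]
200 312 [51 37 31] [ 11. -43. -44.]
205 345 [52 38 38] [ -5. -43. -41.]
180 345 [61 53 48] [ 10. -43. -63.]
440 313 [168 170 167] [ 10.  45. -43.]
430 330 [36 31 29] [  2.  43. -42.]
460 340 [166 166 165] [ 11.  46. -61.]
```

The finger ends sit about 24 mm behind the reported TCP when closed (37 mm open), so the real pinch point is about 43 mm behind it. That agrees with the contact height. Now I go to the lever, with tool x = housing +x.

```bash
python3 -c "
from h import *
to(.479,-.387,.019)"
```

```text
shift [-50.7 -53.8 192.4] mm tool
```

```bash
python3 -m handwheel '[-0.0255,-0.027,0,0,0,0, -0.0255,-0.027,0,0,0,0, 0,0,0.04,0,0,0, 0,0,0.04,0,0,0, 0,0,0.04,0,0,0, 0,0,0.02,0,0,0, 0,0,0,0,0,0, 0,0,0,0,0,0]' 0.5 25; python3 - <<'E'
from h import *
st(); to(.479,-.387,.019); im,d,P=cloud("wrist"); save("w1",im)
h=cv2.cvtColor(im,cv2.COLOR_RGB2HSV).astype(int)
m=(h[...,0]<15)&(h[...,1]>200)&(h[...,2]>180); o=ctrl.get_obs(); Rm=R.from_rotvec(o["tool_rot"]).as_matrix()
print("orange",m.sum(),np.nanmedian(P[m],0),np.nanmedian((P[m]-o["tool_pos"])@Rm,0))
E
```

```text
t: 8.65
tool_pos: [0.4794, -0.3871, 0.0725]
tool_rot: [2.879, -1.258, 0.0]
contact_force: [-0.7, 0.1, 0.6]
opening: 0.0429
t 8.65 p [ 0.4794 -0.3871  0.0725] open 0.0429 F [-0.7  0.1  0.6]
[[0.679, -0.734, 0.0], [-0.734, -0.679, -0.0], [0.0, -0.0, -1.0]] q [-0.8   0.15  1.74  0.    1.25  1.59]
shift [-0.3  0.2 53.5] mm tool
orange 34 [ 0.47368627 -0.38269365  0.07029878] [-0.0075776   0.00119163  0.00355398]
```

View pics/w1.png

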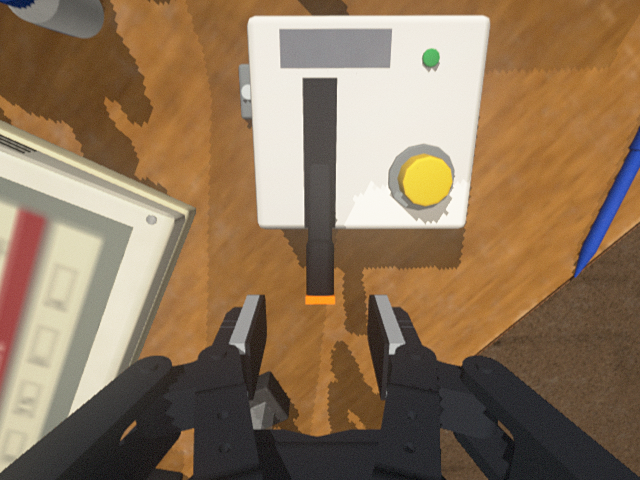

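The lever end at (320,299) is centred between the fingers. Descend and grip.

```bash
python3 -m handwheel '[0,0.001,0.02,0,0,0, 0,0,0.02,0,0,0, 0,0,0.013,0,0,0, 0,0,0,0,0,0]' && python3 -m handwheel '[0,0,0,0,0,0, 0,0,0,0,0,0, 0,0,0,0,0,0, 0,0,0,0,0,0, 0,0,0,0,0,0]' 1 25
```

```text
t: 9.1
tool_pos: [0.478, -0.3872, 0.0185]
tool_rot: [-2.878, 1.258, 0.002]
contact_force: [-1.0, 1.0, -0.3]
opening: 0.0428
t: 9.6
tool_pos: [0.479, -0.3888, 0.0208]
tool_rot: [2.877, -1.258, 0.003]
contact_force: [-3.0, -1.4, 6.4]
opening: 0.0137
```

```bash
python3 -m handwheel '[0.0019,0,-0.005,0,0,0, 0.0019,0,-0.0051,0,0,0, 0.0026,0,-0.0048,0,0,0, 0.0026,0,-0.0047,0,0,0, 0.0032,0,-0.0043,0,0,0, 0.0033,0,-0.0042,0,0,0, 0.0039,0,-0.0038,0,0,0, 0.0039,0,-0.0037,0,0,0]'; python3 -m handwheel '[0.0044,0,-0.0031,0,0,0, 0.0044,0,-0.0031,0,0,0, 0.0049,0,-0.0025,0,0,0, 0.0048,0,-0.0024,0,0,0, 0,0,0,0,0,0]'
```

```text
t: 10.4
tool_pos: [0.4934, -0.4042, 0.0546]
tool_rot: [-2.878, 1.258, 0.005]
contact_force: [-4.8, -1.5, -3.3]
opening: 0.0138
t: 10.9
tool_pos: [0.5067, -0.4184, 0.0663]
tool_rot: [-2.878, 1.259, 0.002]
contact_force: [-4.1, -1.0, -0.3]
opening: 0.0134
```

```bash
python3 -m handwheel '[0.0051,0,-0.0017,0,0,0, 0.0052,0,-0.0016,0,0,0, 0.0053,0,-0.0009,0,0,0, 0.0053,0,-0.0009,0,0,0, 0.0054,0,-0.0001,0,0,0, 0.0054,0,-0.0001,0,0,0, 0.0046,0,0.0006,0,0,0, 0.0046,0,0.0006,0,0,0, 0,0,0,0,0,0, 0,0,0,0,0,0]'; python3 - <<'E'
from h import *
st()
im,d,P=cloud("side"); h=cv2.cvtColor(im,cv2.COLOR_RGB2HSV).astype(int)
m=(h[...,0]<15)&(h[...,1]>180)&(h[...,2]>150); m[:,:380]=0;m[:,460:]=0;m[:270]=0;m[340:]=0
v,u=np.nonzero(m);print("orange",m.sum(),np.nanmedian(P[m],0))
E
```

```text
t: 11.9
tool_pos: [0.535, -0.4489, 0.0714]
tool_rot: [2.878, -1.258, 0.002]
contact_force: [-4.8, -1.2, 4.9]
opening: 0.0136
t 11.9 p [ 0.535  -0.4489  0.0714] open 0.0136 F [-4.8 -1.2  4.9]
[[0.679, -0.734, 0.001], [-0.734, -0.679, -0.001], [0.002, 0.0, -1.0]] q [-0.8   0.33  1.53 -0.    1.28  1.59]
orange 3 [ 0.52218783 -0.44378719  0.12710005]
```

```bash
python3 -m handwheel '[0.001,0,0,0,0,0, 0,0,0,0,0,0, 0,0,0,0,0,0]' | grep force; python3 -m handwheel '[0,0,0,0,0,0, 0,0,0,0,0,0, 0,0,0,0,0,0, 0,0,0,0,0,0]' 0.5; python3 -m handwheel '[0,0,-0.03,0,0,0, 0,0,-0.04,0,0,0, 0,0,-0.05,0,0,0, 0,0,-0.05,0,0,0, -0.02,0,-0.02,0,0,0, -0.04,0,0,0,0,0, -0.04,0,0,0,0,0, 0,0,0,0,0,0]' 0; python3 - <<'E'
from h import *
st()
im,d,P=cloud("wrist"); save("w2",im)
h=cv2.cvtColor(im,cv2.COLOR_RGB2HSV).astype(int)
m=(h[...,0]<15)&(h[...,1]>200)&(h[...,2]>180);print("orange",m.sum(),np.nanmedian(P[m],0))
m=(h[...,2]<70)&(P[...,2]>.06)&(P[...,2]<.14); print("tall dark",m.sum(),np.nanmax(P[m][:,2]) if m.any() else 0, np.nanmedian(P[m],0))
im,d,P=cloud("top"); np.savez("top1.npz",im=im,P=P)
m=(P[...,2]>.07); m[:225]=0;m[262:]=0;m[:,:425]=0;m[:,480:]=0; print(m.sum(),np.nanmedian(P[m],0),np.nanmax(P[m][:,2]))
E
```

```text
contact_force: [-5.3, 0.2, 5.6]
t: 12.65
tool_pos: [0.5357, -0.4487, 0.0697]
tool_rot: [-2.878, 1.258, -0.001]
contact_force: [-0.4, 0.3, -1.4]
opening: 0.0426
t: 13.45
tool_pos: [0.4651, -0.3722, 0.2587]
tool_rot: [-2.877, 1.257, 0.004]
contact_force: [0.4, -1.4, -0.1]
opening: 0.0854
t 13.45 p [ 0.4651 -0.3722  0.2587] open 0.0854 F [ 0.4 -1.4 -0.1]
[[0.68, -0.734, -0.002], [-0.734, -0.68, 0.003], [-0.003, -0.001, -1.0]] q [-0.8  -0.04  1.62  0.    1.56  1.59]
orange 0 [nan nan nan]
tall dark 18 0.12805342177394613 [ 0.53073922 -0.44430626  0.10726591]
1779 [ 0.4883379  -0.32907615  0.59842789] 0.608422024963954
  return np.nanmean(a, axis, out=out, keepdims=keepdims)
```

The lever is up (dark top at z≈0.128). Now the warmer geometry from the first top image.

```bash
python3 - <<'E'
from h import *
D=np.load("top0.npz"); im,P=D["im"],D["P"]; H,S,V=[cv2.cvtColor(im,cv2.COLOR_RGB2HSV)[...,i].astype(int) for i in range(3)]
Z=P[...,2]; b=np.zeros(Z.shape,bool); b[195:285,150:275]=1
m=b&(Z>.074)&(Z<.086)&(S<40)&(V>90)
q=P[m][:,:2]*1000
# edges: per column front/back extents
for y0 in range(-20,180,20):
    s=q[(abs(q[:,1]-y0)<8)]; 
    if len(s): print(y0,"x",s[:,0].min().round(),s[:,0].max().round(),end=" ; ")
print()
for x0 in range(480,600,15):
    s=q[(abs(q[:,0]-x0)<6)]
    if len(s): print(x0,"y",s[:,1].min().round(),s[:,1].max().round(),end=" ; ")
print()
m=b&(H>5)&(H<18)&(S>210)&(V>200); m[:262]=0; m[285:]=0; m[:,:195]=0; m[:,222:]=0
print("tab",m.sum(),np.nanmedian(P[m],0),np.nanpercentile(P[m],[2,98],axis=0)); v,u=np.nonzero(m); print(ray("top",u.mean(),v.mean(),.084))
m=b&((H<8)|(H>172))&(S>150)&(V>120)&(Z>.1); print("knob",m.sum(),np.nanmedian(P[m],0))
E
```

```text
-20 x 486.0 600.0 ; 0 x 486.0 606.0 ; 20 x 485.0 605.0 ; 40 x 485.0 604.0 ; 60 x 485.0 598.0 ; 80 x 484.0 596.0 ; 100 x 482.0 595.0 ; 120 x 482.0 603.0 ; 140 x 462.0 603.0 ; 160 x 468.0 595.0 ; 
480 y 5.0 179.0 ; 495 y -29.0 179.0 ; 510 y -28.0 180.0 ; 525 y -29.0 181.0 ; 540 y -29.0 180.0 ; 555 y -28.0 181.0 ; 570 y -28.0 181.0 ; 585 y -27.0 182.0 ; 
tab 0 [nan nan nan] [nan nan nan]
[nan nan nan]
knob 30 [0.51019922 0.15630077 0.12084146]
  return np.nanmean(a, axis, out=out, keepdims=keepdims)
  return np.nanmean(a, axis, out=out, keepdims=keepdims)
<stdin>:16: RuntimeWarning: Mean of empty slice.
  ret = ret.dtype.type(ret / rcount)
```

```bash
python3 -m handwheel '[0,0,0,0,0,-8.2, 0,0,0,0,0,-8.2, 0,0,0,0,0,-8.2, 0,0,0,0,0,-8.2, 0,0,0,0,0,-8.2, 0,0,0,0,0,-7.8,0,0,0,0,0,0]'; python3 -c "
from h import *
st(); to(.511,.1545,.12)"
```

```text
t: 14.25
tool_pos: [0.4684, -0.3767, 0.2601]
tool_rot: [3.141, 0.042, 0.001]
contact_force: [-0.2, -0.4, 0.8]
opening: 0.0855
t 14.25 p [ 0.4684 -0.3767  0.2601] open 0.0855 F [-0.2 -0.4  0.8]
[[1.0, 0.027, 0.001], [0.027, -1.0, -0.0], [0.001, 0.0, -1.0]] q [-0.8  -0.03  1.61  0.    1.56  0.74]
shift [  56.8 -529.9  139.9] mm tool
```

```bash
python3 -m handwheel '[0.0045,-0.044,0,0,0,0, 0.0045,-0.044,0,0,0,0, 0.0045,-0.044,0,0,0,0, 0.0045,-0.044,0,0,0,0, 0.0045,-0.044,0,0,0,0, 0.0045,-0.044,0,0,0,0, 0.0045,-0.044,0,0,0,0, 0.0045,-0.044,0,0,0,0, 0.005,-0.044,0,0,0,0, 0.005,-0.044,0,0,0,0, 0.005,-0.044,0,0,0,0, 0.005,-0.045,0,0,0,0, 0,0,0.04,0,0,0, 0,0,0.04,0,0,0, 0,0,0,0,0,0, 0,0,0,0,0,0]' 0.5; python3 - <<'E'
from h import *
st()
im,d,P=cloud("wrist"); save("w3",im); np.savez("w3.npz",im=im,P=P)
h=cv2.cvtColor(im,cv2.COLOR_RGB2HSV).astype(int); Z=P[...,2]
m=((h[...,0]<5)|(h[...,0]>174))&(h[...,1]>170)&(h[...,2]>120)&(Z>.09)
print("knob",m.sum(),np.nanmedian(P[m],0),np.nanpercentile(P[m],[3,97],axis=0))
m=(h[...,0]>6)&(h[...,0]<18)&(h[...,1]>200)&(h[...,2]>180)&(Z>.06)
print("tab",m.sum(),np.nanmedian(P[m],0) if m.any() else 0); to(.511,.1545,.069)
im,d,P=cloud("top"); np.savez("top1.npz",im=im,P=P)
m=(P[...,2]>.07); m[:225]=0;m[262:]=0;m[:,:425]=0;m[:,480:]=0; print("lever",m.sum(),np.nanmedian(P[m],0),np.nanmax(P[m][:,2]))
E
```

```text
t: 15.85
tool_pos: [0.5092, 0.1547, 0.18]
tool_rot: [3.141, 0.04, -0.002]
contact_force: [0.9, 0.4, -0.1]
opening: 0.0426
t 15.85 p [0.5092 0.1547 0.18  ] open 0.0426 F [ 0.9  0.4 -0.1]
[[1.0, 0.025, -0.001], [0.025, -1.0, -0.0], [-0.001, 0.0, -1.0]] q [ 0.15 -0.15  1.86  0.    1.44  1.7 ]
knob 350 [0.51300287 0.15662755 0.12047832] [[0.50679186 0.15143685 0.09938481]
 [0.51778827 0.16277019 0.12192822]]
tab 1029 [0.46467209 0.07349431 0.08407246]
shift [  0.4   0.3 112.9] mm tool
lever 110 [ 0.53447517 -0.44572073  0.11255648] 0.13124522589447452
```

View pics/w3.png

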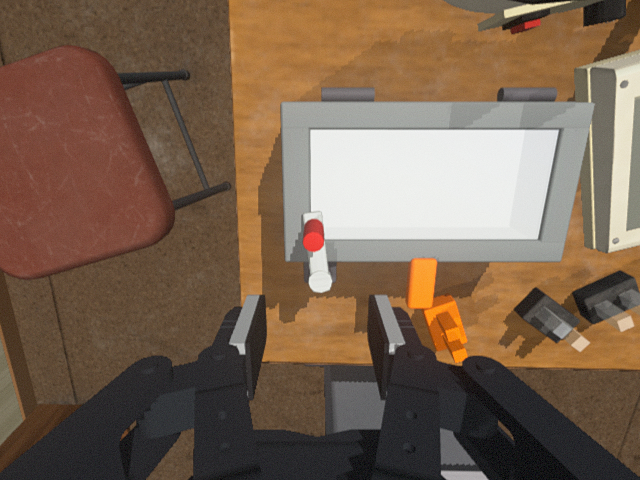

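Wrist view: the knob is at (313,240) and measures (0.512,0.157). The tab is at (422,283) and the window is clear. The top view confirms the lever stands up. Descend and grip the knob.

```bash
python3 -m handwheel '[0.003,-0.002,0.035,0,0,0, 0,0,0.035,0,0,0, 0,0,0.03,0,0,0, 0,0,0.011,0,0,0, 0,0,0,0,0,0, 0,0,0,0,0,0]' && python3 -m handwheel '[0,0,0,0,0,0, 0,0,0,0,0,0, 0,0,0,0,0,0, 0,0,0,0,0,0]' 1 20
```

```text
t: 16.55
tool_pos: [0.5139, 0.157, 0.0715]
tool_rot: [-3.141, -0.042, -0.006]
contact_force: [0.1, -0.4, -0.5]
opening: 0.0427
t: 16.95
tool_pos: [0.5134, 0.1571, 0.0709]
tool_rot: [-3.141, -0.043, -0.006]
contact_force: [-0.2, 0.3, 5.4]
opening: 0.0135
```

```bash
python3 -m handwheel '[-0.0004,-0.006,0,0,0,0, -0.0013,-0.0059,0,0,0,0, -0.0022,-0.0057,0,0,0,0, -0.0029,-0.0053,0,0,0,0, -0.0036,-0.0048,0,0,0,0, -0.0043,-0.0042,0,0,0,0, -0.0049,-0.0036,0,0,0,0, -0.0053,-0.0029,0,0,0,0, -0.0057,-0.002,0,0,0,0, -0.0059,-0.0012,0,0,0,0, -0.0055,-0.0004,0,0,0,0, 0,0,0,0,0,0, 0,0,0,0,0,0]' && python3 -m handwheel '[0,0,0,0,0,0, 0,0,0,0,0,0, 0,0,0,0,0,0, 0,0,-0.03,0,0,0, 0,0,-0.04,0,0,0,0,0,0,0,0,0]' 0.5; python3 - <<'E'
from h import *
st()
im,d,P=cloud("wrist")
h=cv2.cvtColor(im,cv2.COLOR_RGB2HSV).astype(int); Z=P[...,2]
m=((h[...,0]<5)|(h[...,0]>174))&(h[...,1]>170)&(h[...,2]>120)&(Z>.09)
print("knob",m.sum(),np.nanmedian(P[m],0))
to(.459,.0745,.035)
E
```

```text
t: 18.25
tool_pos: [0.4762, 0.1936, 0.0714]
tool_rot: [3.133, 0.044, 0.028]
contact_force: [21.1, -15.8, -4.0]
opening: 0.0131
t: 18.85
tool_pos: [0.4719, 0.1991, 0.1448]
tool_rot: [-3.138, -0.044, -0.015]
contact_force: [0.8, 0.0, 1.3]
opening: 0.0431
t 18.85 p [0.4719 0.1991 0.1448] open 0.0431 F [0.8 0.  1.3]
[[1.0, 0.028, 0.009], [0.028, -1.0, 0.003], [0.009, -0.003, -1.0]] q [ 0.25 -0.18  1.94  0.    1.37  1.8 ]
knob 740 [0.47162638 0.19320988 0.11961817]
shift [-15.5 124.  106.8] mm tool
```

```bash
python3 -m handwheel '[-0.006,0.042,0,0,0,0, -0.006,0.042,0,0,0,0, -0.005,0.04,0,0,0,0, 0,0,0.035,0,0,0, 0,0,0.035,0,0,0, 0,0,0.02,0,0,0, 0,0,0,0,0,0, 0,0,0,0,0,0]'; python3 - <<'E'
from h import *
to(.457,.0735,.035)
im,d,P=cloud("wrist"); h=cv2.cvtColor(im,cv2.COLOR_RGB2HSV).astype(int); Z=P[...,2]
m=(h[...,0]>6)&(h[...,0]<18)&(h[...,1]>200)&(h[...,2]>180)&(Z>.06)
print("tab",m.sum(),np.nanmedian(P[m],0),np.nanpercentile(P[m],[2,98],axis=0))
E
```

```text
t: 19.7
tool_pos: [0.4542, 0.0735, 0.0481]
tool_rot: [-3.141, -0.043, 0.004]
contact_force: [-0.1, -1.1, 0.9]
opening: 0.043
shift [ 2.8  0.1 13.1] mm tool
tab 4602 [0.46880733 0.07275656 0.08404794] [[0.44796713 0.06387617 0.08160897]
 [0.48667563 0.08159475 0.08532607]]
```

```bash
python3 -m handwheel '[0.0025,0.0007,0.007,0,0,0, 0,0,0.006,0,0,0, 0,0,0,0,0,0]' && python3 -m handwheel '[0,0,0,0,0,0, 0,0,0,0,0,0, 0,0,0,0,0,0, 0,0,0,0,0,0]' 1 25
```

```text
t: 20.05
tool_pos: [0.4573, 0.0726, 0.0354]
tool_rot: [-3.141, -0.043, 0.002]
contact_force: [-0.4, -0.2, -0.1]
opening: 0.0428
t: 20.45
tool_pos: [0.4578, 0.0729, 0.0362]
tool_rot: [-3.141, -0.043, -0.001]
contact_force: [-1.3, 2.3, 1.3]
opening: 0.0193
```

```bash
python3 -m handwheel '[0.0013,0,-0.014,0,0,0, 0.0027,0,-0.0138,0,0,0, 0.0041,0,-0.0135,0,0,0, 0.0054,0,-0.013,0,0,0, 0.0067,0,-0.0124,0,0,0, 0.0079,0,-0.0117,0,0,0, 0.009,0,-0.0108,0,0,0, 0.01,0,-0.0099,0,0,0, 0,0,0,0,0,0]'; python3 -m handwheel '[0.011,0,-0.0088,0,0,0, 0.0118,0,-0.0077,0,0,0, 0.0125,0,-0.0065,0,0,0, 0.0131,0,-0.0052,0,0,0, 0.0136,0,-0.0039,0,0,0,0,0,0,0,0,0]'
```

```text
t: 21.35
tool_pos: [0.5072, 0.0741, 0.1373]
tool_rot: [-3.141, -0.043, -0.006]
contact_force: [0.1, 4.0, 0.7]
opening: 0.0192
t: 21.95
tool_pos: [0.5679, 0.0756, 0.1674]
tool_rot: [-3.141, -0.043, -0.002]
contact_force: [0.6, 3.9, -0.9]
opening: 0.0191
```

```bash
python3 -m handwheel '[0.0139,0,-0.0025,0,0,0, 0.0141,0,-0.0011,0,0,0, 0.0141,0,0.0003,0,0,0, 0.014,0,0.0017,0,0,0, 0.0138,0,0.0031,0,0,0, 0.0134,0,0.0045,0,0,0, 0.0129,0,0.0058,0,0,0, 0,0,0,0,0,0,0,0,0,0,0,0]'; python3 -m handwheel '[0,0,0,0,0,0, 0,0,0,0,0,0,0,0,0,0,0,0, 0,0,-0.03,0,0,0, 0,0,-0.04,0,0,0,-0.02,0,-0.01,0,0,0, -0.05,0,0,0,0,0, -0.05,0,0,0,0,0, -0.05,0,0,0,0,0, -0.05,0,0,0,0,0,0,0,0,0,0,0]' 0.5; python3 - <<'E'
from h import *
st()
im,d,P=cloud("wrist"); save("w4",im);h=cv2.cvtColor(im,cv2.COLOR_RGB2HSV).astype(int); Z=P[...,2]
m=(h[...,0]>6)&(h[...,0]<18)&(h[...,1]>200)&(h[...,2]>180)&(Z>.1)
print("tab",m.sum(),np.nanmedian(P[m],0)if m.any() else 0)
E
```

```text
t: 22.85
tool_pos: [0.6635, 0.078, 0.1561]
tool_rot: [3.141, 0.043, 0.004]
contact_force: [2.0, 2.8, 1.1]
opening: 0.0193
t: 23.95
tool_pos: [0.4375, 0.0722, 0.234]
tool_rot: [3.141, 0.043, -0.002]
contact_force: [-0.0, 0.4, -0.2]
opening: 0.0426
t 23.95 p [0.4375 0.0722 0.234 ] open 0.0426 F [-0.   0.4 -0.2]
[[1.0, 0.028, -0.001], [0.028, -1.0, -0.001], [-0.001, 0.001, -1.0]] q [-0.   -0.42  1.98 -0.    1.58  1.54]
tab 0 0
```

View pics/w4.png

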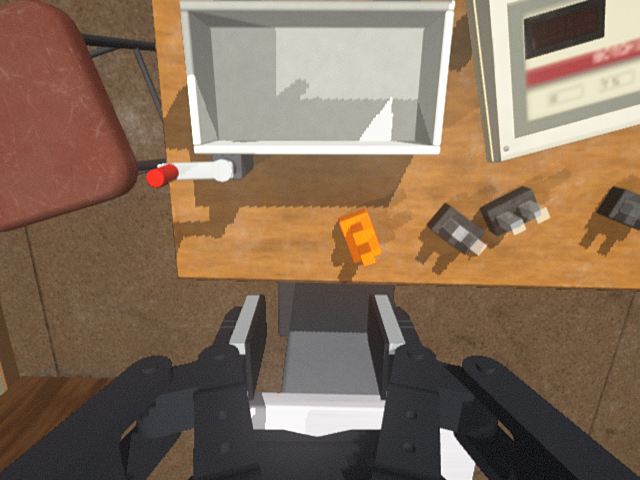

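The lid is open to ~2.0 rad and the box is empty. The latch knob is clear at (162,176). Dark blocks are at (457,230), (515,212) and (622,205), and the orange decoy at (360,237) is left alone. Now block A, the nearest.

```bash
cat >> h.py <<'E'
def blocks(name,dump=None):
    im,d,P=cloud(name)
    h=cv2.cvtColor(im,cv2.COLOR_RGB2HSV).astype(int); Z=P[...,2]
    o=ctrl.get_obs()
    m=(Z>.012)&(Z<.06)&(P[...,0]<.49)&(P[...,0]>.34)&(P[...,1]<.02)&(P[...,1]>-.34)&~((h[...,1]>170)&(h[...,2]>120))
    cs,_=cv2.findContours(cv2.morphologyEx(m.astype(np.uint8),2,np.ones((3,3))),0,2)
    for c in cs:
        if cv2.contourArea(c)<(80 if name=="top" else 400): continue
        k=np.zeros(Z.shape,np.uint8); cv2.drawContours(k,[c],-1,1,-1); k=(k>0)&m
        (x,y),(w,l),a=cv2.minAreaRect((P[k][:,:2]*1000).astype(np.float32))
        if l<w: a+=90; w,l=l,w
        # a = direction of the long... (w first side at a)
        L=(a+90)%180
        zt=np.nanpercentile(P[k][:,2],97)
        print(name,"block c",round(x),round(y),"size",round(w),round(l),"long axis deg",round(L,1),"ztop",round(zt,3))
E
python3 -m handwheel '[-0.0395,0.037,0,0,0,0, 0,0.037,0,0,0,0, 0,0.037,0,0,0,0, 0,0.037,0.04,0,0,0, 0,0,0.05,0,0,-7.75, 0,0,0,0,0,-7.75, 0,0,0,0,0,-7.75, 0,0,0,0,0,-7.75, 0,0,0,0,0,-7.75, 0,0,0,0,0,-7.75, 0,0,0,0,0,-7.75,0,0,0,0,0,0,0,0,0,0,0,0]'; python3 - <<'E'
from h import *
st(); blocks("wrist"); blocks("top")
E
```

```text
t: 25.3
tool_pos: [0.411, -0.0713, 0.1488]
tool_rot: [2.778, 1.466, -0.0]
contact_force: [-0.0, -0.2, -0.2]
opening: 0.0429
t 25.3 p [ 0.411  -0.0713  0.1488] open 0.0429 F [-0.  -0.2 -0.2]
[[0.564, 0.826, 0.0], [0.826, -0.564, -0.0], [-0.0, 0.0, -1.0]] q [-0.35 -0.44  2.14 -0.    1.45  0.25]
wrist block c 434 -247 size 25 31 long axis deg 158.1 ztop 0.035
wrist block c 423 -133 size 32 50 long axis deg 121.0 ztop 0.051
wrist block c 402 -77 size 32 50 long axis deg 55.0 ztop 0.051
wrist block c 489 -125 size 16 53 long axis deg 106.8 ztop 0.036
wrist block c 483 -5 size 4 51 long axis deg 91.9 ztop 0.059
top block c 427 -144 size 25 36 long axis deg 1.3 ztop 0.053
top block c 429 -258 size 32 50 long axis deg 70.9 ztop 0.054
```

```bash
python3 -c "
from h import *
to(.402,-.0768,0.0)"
```

```text
shift [ -9.6  -4.  148.7] mm tool
```

```bash
python3 -m handwheel '[-0.0096,-0.004,0,0,0,0, 0,0,0.04,0,0,0, 0,0,0.04,0,0,0, 0,0,0.04,0,0,0, 0,0,0.02,0,0,0, 0,0,0.0085,0,0,0, 0,0,0,0,0,0]'; python3 -m handwheel '[0,0,0,0,0,0, 0,0,0,0,0,0, 0,0,0,0,0,0, 0,0,0,0,0,0]' 1 30; python3 -m handwheel '[0,0,-0.03,0,0,0, 0,0,-0.05,0,0,0, 0,0,-0.05,0,0,0, 0,0,-0.03,0,0,7.75, 0,0,0,0,0,7.75, 0,0,0,0,0,7.75, 0,0,0,0,0,7.75, 0,0,0,0,0,7.75, 0,0,0,0,0,7.75, 0,0,0,0,0,7.75, 0,0,0,0,0,0,0,0,0,0,0,0]'; python3 -c "
from h import *
st(); to(.543,.018,0.12); blocks('wrist')"
```

```text
t: 26.1
tool_pos: [0.4006, -0.0765, -0.0007]
tool_rot: [-2.775, -1.469, 0.003]
contact_force: [-0.4, 0.4, 0.7]
opening: 0.0426
t: 26.5
tool_pos: [0.4033, -0.0773, 0.002]
tool_rot: [2.774, 1.469, 0.004]
contact_force: [-0.3, -0.3, 6.4]
opening: 0.012
t: 27.7
tool_pos: [0.4015, -0.0765, 0.1601]
tool_rot: [-3.141, -0.047, 0.0]
contact_force: [0.2, 0.3, -0.9]
opening: 0.0119
t 27.7 p [ 0.4015 -0.0765  0.1601] open 0.0119 F [ 0.2  0.3 -0.9]
[[1.0, 0.03, -0.0], [0.03, -1.0, 0.0], [-0.0, -0.0, -1.0]] q [-0.37 -0.48  2.14  0.    1.48  1.17]
shift [144.2 -90.2  40.1] mm tool
wrist block c 429 -259 size 32 51 long axis deg 70.9 ztop 0.051
wrist block c 424 -133 size 32 50 long axis deg 120.6 ztop 0.051
wrist block c 483 -121 size 15 47 long axis deg 90.1 ztop 0.036
```

```bash
python3 -m handwheel '[0.036,-0.0235,0,0,0,0, 0.036,-0.0235,0,0,0,0, 0.036,-0.0235,0,0,0,0, 0.036,-0.0235,0,0,0,0, 0,0,0.045,0,0,0, 0,0,0.045,0,0,0, 0,0,0.035,0,0,0, 0,0,0.01,0,0,0, 0,0,0,0,0,0, 0,0,0,0,0,0]'; python3 -c "
from h import *
to(.5425,.0215,0.010)"
```

```text
t: 28.75
tool_pos: [0.5446, 0.0211, 0.0271]
tool_rot: [3.141, 0.043, 0.005]
contact_force: [0.9, 0.3, -0.8]
opening: 0.0119
shift [-2.2 -0.5 17.1] mm tool
```

```bash
python3 -m handwheel '[-0.001,0,0.008,0,0,0, 0,0,0.006,0,0,0, 0,0,0.002,0,0,0, 0,0,0.002,0,0,0, 0,0,0,0,0,0]'
```

```text
t: 29.25
tool_pos: [0.5427, 0.0212, 0.009]
tool_rot: [3.141, 0.043, 0.001]
contact_force: [-3.3, 0.7, 8.8]
opening: 0.0117
```

```bash
python3 -m handwheel '[0,0,0,0,0,0, 0,0,0,0,0,0, 0,0,0,0,0,0, 0,0,-0.03,0,0,0, 0,0,-0.04,0,0,0, 0,0,-0.04,0,0,0, 0,0,-0.04,0,0,0, -0.031,0.0376,0,0,0,0, -0.031,0.0376,0,0,0,0, -0.031,0.0376,0,0,0,0, -0.031,0.0376,0,0,0,0]' 0.6; python3 -m handwheel '[0,0,0,0,0,7.56, 0,0,0,0,0,7.56, 0,0,0,0,0,7.56, 0,0,0,0,0,7.56, 0,0,0,0,0,7.56, 0,0,0,0,0,7.56, 0,0,0,0,0,7.56, 0,0,0,0,0,7.56,0,0,0,0,0,0,0,0,0,0,0,0]' 0.5; python3 - <<'E'
from h import *
st(); blocks("wrist"); to(.4235,-.133,.002)
E
```

```text
t: 30.35
tool_pos: [0.4209, -0.1334, 0.157]
tool_rot: [3.141, 0.045, 0.001]
contact_force: [0.6, -0.5, 1.2]
opening: 0.0343
t: 31.35
tool_pos: [0.4221, -0.1324, 0.1569]
tool_rot: [-2.737, 1.541, 0.0]
contact_force: [-0.8, -0.5, 0.4]
opening: 0.0428
t 31.35 p [ 0.4221 -0.1324  0.1569] open 0.0428 F [-0.8 -0.5  0.4]
[[0.519, -0.855, -0.0], [-0.855, -0.519, 0.0], [-0.0, 0.0, -1.0]] q [-0.47 -0.37  2.08  0.    1.44  2.12]
wrist block c 485 -6 size 4 52 long axis deg 97.0 ztop 0.058
wrist block c 424 -133 size 32 50 long axis deg 121.0 ztop 0.051
wrist block c 488 -124 size 15 50 long axis deg 105.6 ztop 0.036
wrist block c 429 -259 size 32 50 long axis deg 70.6 ztop 0.051
shift [  1.3  -0.9 155. ] mm tool
```

```bash
python3 -m handwheel '[0.0013,-0.001,0.04,0,0,0, 0,0,0.04,0,0,0, 0,0,0.04,0,0,0, 0,0,0.02,0,0,0, 0,0,0.0145,0,0,0, 0,0,0,0,0,0,0,0,0,0,0,0]'; python3 -m handwheel '[0,0,0,0,0,0, 0,0,0,0,0,0, 0,0,0,0,0,0, 0,0,0,0,0,0]' 1 30; python3 -m handwheel '[0,0,-0.03,0,0,0, 0,0,-0.05,0,0,0, 0,0,-0.05,0,0,0, 0,0,-0.03,0,0,-7.56, 0,0,0,0,0,-7.56, 0,0,0,0,0,-7.56, 0,0,0,0,0,-7.56, 0,0,0,0,0,-7.56, 0,0,0,0,0,-7.56, 0,0,0,0,0,-7.56, 0,0,0,0,0,-7.56, 0,0,0,0,0,0,0,0,0,0,0,0]'; python3 -c "
from h import *
st(); to(.541,.0765,0.01); blocks('wrist')"
```

```text
t: 32.1
tool_pos: [0.4238, -0.1331, 0.0029]
tool_rot: [2.736, -1.544, -0.0]
contact_force: [1.0, -1.1, -0.1]
opening: 0.0427
t: 32.5
tool_pos: [0.4247, -0.1335, 0.0039]
tool_rot: [-2.735, 1.545, -0.003]
contact_force: [-1.2, 0.0, 5.0]
opening: 0.0118
t: 33.8
tool_pos: [0.4235, -0.1329, 0.1624]
tool_rot: [-3.141, -0.039, 0.0]
contact_force: [0.1, -0.2, -0.8]
opening: 0.0116
t 33.8 p [ 0.4235 -0.1329  0.1624] open 0.0116 F [ 0.1 -0.2 -0.8]
[[1.0, 0.025, -0.0], [0.025, -1.0, 0.0], [-0.0, -0.0, -1.0]] q [-0.47 -0.37  2.07  0.    1.45  1.07]
shift [ 122.6 -206.5  152.4] mm tool
wrist block c 429 -259 size 32 51 long axis deg 70.6 ztop 0.051
wrist block c 483 -123 size 15 45 long axis deg 93.0 ztop 0.036
```

```bash
python3 -m handwheel '[0.0244,-0.0413,0,0,0,0, 0.0244,-0.0413,0,0,0,0, 0.0244,-0.0413,0,0,0,0, 0.0244,-0.0413,0,0,0,0, 0.024,-0.0413,0,0,0,0, 0,0,0.045,0,0,0, 0,0,0.045,0,0,0, 0,0,0.035,0,0,0, 0,0,0.015,0,0,0, 0,0,0,0,0,0, 0,0,0.006,0,0,0, 0,0,0.003,0,0,0, 0,0,0.002,0,0,0, 0,0,0,0,0,0]'
```

```text
t: 35.25
tool_pos: [0.5403, 0.0766, 0.0125]
tool_rot: [3.141, 0.042, 0.002]
contact_force: [-0.1, 0.2, -0.7]
opening: 0.0122
```

```bash
python3 -m handwheel '[0,0,0.002,0,0,0, 0,0,0.0015,0,0,0, 0,0,0,0,0,0]'|egrep 'pos|force'; python3 -m handwheel '[0,0,0,0,0,0, 0,0,0,0,0,0, 0,0,0,0,0,0, 0,0,-0.03,0,0,0, 0,0,-0.04,0,0,0, 0,0,-0.04,0,0,0, 0,0,-0.04,0,0,0, -0.0149,0.0416,0,0,0,0, -0.0149,0.0416,0,0,0,0, -0.0149,0.0416,0,0,0,0, -0.0149,0.0416,0,0,0,0, -0.0149,0.0416,0,0,0,0, -0.0149,0.0416,0,0,0,0, -0.0149,0.0416,0,0,0,0, -0.0149,0.0416,0,0,0,0]' 0.6; python3 -m handwheel '[0,0,0,0,0,-7.69, 0,0,0,0,0,-7.69, 0,0,0,0,0,-7.69, 0,0,0,0,0,-7.69, 0,0,0,0,0,-7.69, 0,0,0,0,0,-7.69, 0,0,0,0,0,-7.69, 0,0,0,0,0,-7.69, 0,0,0,0,0,-7.69,0,0,0,0,0,0,0,0,0,0,0,0]' 0.5; python3 - <<'E'
from h import *
st(); blocks("wrist"); to(.429,-.259,.002)
E
```

```text
tool_pos: [0.5408, 0.0766, 0.0109]
contact_force: [-5.0, -0.6, 12.8]
t: 37.05
tool_pos: [0.4286, -0.2607, 0.1579]
tool_rot: [-3.141, -0.043, -0.0]
contact_force: [1.1, 0.5, -0.6]
opening: 0.0341
t: 38.15
tool_pos: [0.4294, -0.2591, 0.1578]
tool_rot: [-2.563, -1.815, 0.0]
contact_force: [0.4, 0.1, -1.1]
opening: 0.043
t 38.15 p [ 0.4294 -0.2591  0.1578] open 0.043 F [ 0.4  0.1 -1.1]
[[0.332, 0.943, -0.0], [0.943, -0.332, 0.0], [0.0, -0.0, -1.0]] q [-0.69 -0.21  1.95  0.    1.41 -0.35]
wrist block c 429 -259 size 32 50 long axis deg 71.1 ztop 0.051
wrist block c 487 -128 size 10 42 long axis deg 106.7 ztop 0.035
shift [ -0.   -0.4 155.9] mm tool
```

```bash
python3 -m handwheel '[0,0,0.04,0,0,0, 0,0,0.04,0,0,0, 0,0,0.04,0,0,0, 0,0,0.02,0,0,0, 0,0,0.0150,0,0,0, 0,0,0,0,0,0,0,0,0,0,0,0]'; python3 -m handwheel '[0,0,0,0,0,0, 0,0,0,0,0,0, 0,0,0,0,0,0, 0,0,0,0,0,0]' 1 30; python3 -m handwheel '[0,0,-0.03,0,0,0, 0,0,-0.05,0,0,0, 0,0,-0.05,0,0,0, 0,0,-0.03,0,0,7.69, 0,0,0,0,0,7.69, 0,0,0,0,0,7.69, 0,0,0,0,0,7.69, 0,0,0,0,0,7.69, 0,0,0,0,0,7.69, 0,0,0,0,0,7.69, 0,0,0,0,0,7.69, 0,0,0,0,0,7.69, 0,0,0,0,0,0,0,0,0,0,0,0]'; python3 -c "
from h import *
st(); to(.5395,.1315,0.0115)"
```

```text
t: 38.9
tool_pos: [0.4297, -0.2593, 0.0033]
tool_rot: [-2.562, -1.818, 0.0]
contact_force: [0.8, 0.0, 0.6]
opening: 0.0429
t: 39.3
tool_pos: [0.4304, -0.2599, 0.0043]
tool_rot: [2.56, 1.818, 0.001]
contact_force: [-0.1, -0.0, 3.9]
opening: 0.0118
t: 40.7
tool_pos: [0.4294, -0.2591, 0.1629]
tool_rot: [-3.141, -0.047, 0.0]
contact_force: [-0.1, -0.6, -0.0]
opening: 0.0119
t 40.7 p [ 0.4294 -0.2591  0.1629] open 0.0119 F [-0.1 -0.6 -0. ]
[[1.0, 0.03, -0.0], [0.03, -1.0, 0.0], [-0.0, -0.0, -1.0]] q [-0.69 -0.22  1.94 -0.    1.42  0.85]
shift [ 121.8 -387.1  151.4] mm tool
```

```bash
python3 -m handwheel '[0.0135,-0.043,0,0,0,0, 0.0135,-0.043,0,0,0,0, 0.0135,-0.043,0,0,0,0, 0.0135,-0.043,0,0,0,0, 0.0135,-0.043,0,0,0,0, 0.0135,-0.043,0,0,0,0, 0.0135,-0.043,0,0,0,0, 0.0135,-0.043,0,0,0,0, 0.0135,-0.043,0,0,0,0, 0,0,0,0,0,0, 0,0,0.045,0,0,0, 0,0,0.045,0,0,0, 0,0,0.035,0,0,0, 0,0,0.015,0,0,0, 0,0,0.006,0,0,0, 0,0,0.003,0,0,0, 0,0,0.0015,0,0,0, 0,0,0,0,0,0]'
```

```text
t: 42.5
tool_pos: [0.542, 0.131, 0.0144]
tool_rot: [-3.141, -0.043, -0.005]
contact_force: [0.7, -1.0, -0.3]
opening: 0.0118
```

```bash
python3 -m handwheel '[0,0,0.002,0,0,0, 0,0,0.0015,0,0,0, 0,0,0,0,0,0]'|egrep 'pos|force'; python3 -m handwheel '[0,0,0,0,0,0, 0,0,0,0,0,0, 0,0,0,0,0,0, 0,0,-0.03,0,0,0, 0,0,-0.04,0,0,0, 0,0,-0.05,0,0,0, 0,0,-0.05,0,0,0, 0,0,-0.05,0,0,0, -0.035,0.019,0,0,0,0, -0.035,0.018,0,0,0,0, -0.035,0.018,0,0,0,0,0,0,0,0,0,0]' 0.6; python3 - <<'E'
from h import *
st()
im,d,P=cloud("wrist"); save("w5",im)
Z=P[...,2]; h=cv2.cvtColor(im,cv2.COLOR_RGB2HSV).astype(int)
m=(P[...,0]>.495)&(P[...,0]<.587)&(P[...,1]>-.015)&(P[...,1]<.17)&(Z>.04)&(Z<.065)
cs,_=cv2.findContours(m.astype(np.uint8),0,2)
for c in cs:
    if cv2.contourArea(c)>40:
        k=np.zeros(Z.shape,np.uint8); cv2.drawContours(k,[c],-1,1,-1); k=(k>0)&m; print(np.nanmedian(P[k],0).round(3),np.nanmax(P[k][:,2]).round(3))
E
```

```text
tool_pos: [0.5418, 0.1311, 0.0113]
contact_force: [-2.0, -0.2, 6.3]
t: 44.0
tool_pos: [0.4341, 0.072, 0.2283]
tool_rot: [3.141, 0.04, -0.001]
contact_force: [0.4, 0.6, -0.7]
opening: 0.0343
t 44.0 p [0.4341 0.072  0.2283] open 0.0343 F [ 0.4  0.6 -0.7]
[[1.0, 0.026, -0.001], [0.026, -1.0, -0.001], [-0.001, 0.001, -1.0]] q [-0.   -0.43  2.   -0.    1.57  1.54]
[0.527 0.077 0.057] 0.06
[0.529 0.022 0.057] 0.059
[0.529 0.13  0.057] 0.06
[0.551 0.077 0.057] 0.059
[0.553 0.023 0.057] 0.06
[0.553 0.131 0.057] 0.06
```

View pics/w5.png

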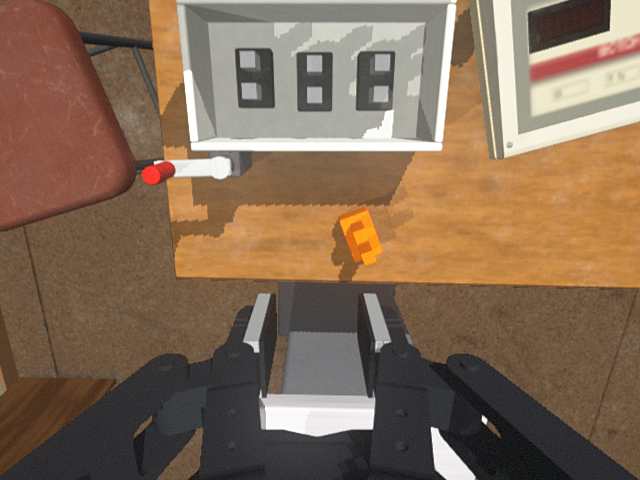

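All three blocks stand upright in the box at (255,77), (315,80) and (376,80), tops at z 0.057, and the decoy is untouched. Return to the tab and close the lid.

```bash
python3 -m handwheel '[0,0,-0.016,0,0,0, 0.05,0,0,0,0,0, 0.05,0,0,0,0,0, 0.05,0,0,0,0,0, 0.05,0,0,0,0,0, 0.0295,0,0,0,0,0, 0,0,0,0,0,0,0,0,0,0,0,0]' 0.5; python3 -c "
from h import *
to(.6635,.0778,.1561)
im,d,P=cloud('wrist'); h=cv2.cvtColor(im,cv2.COLOR_RGB2HSV).astype(int)
m=(h[...,0]>6)&(h[...,0]<18)&(h[...,1]>190)&(h[...,2]>120)&(P[...,2]>.13)
print('tab',m.sum(),np.nanmedian(P[m],0),np.nanpercentile(P[m],[3,97],axis=0))"
```

```text
t: 44.85
tool_pos: [0.6673, 0.0799, 0.2447]
tool_rot: [-3.141, -0.044, 0.002]
contact_force: [0.8, 0.4, -0.7]
opening: 0.0425
shift [-3.8  2.  88.6] mm tool
tab 299 [0.65789441 0.07874017 0.21213523] [[0.65337413 0.0691088  0.20815551]
 [0.66348317 0.08705405 0.21430217]]
```

```bash
python3 -m handwheel '[-0.0035,0.0015,0.03,0,0,0, 0,0,0.03,0,0,0, 0,0,0.02,0,0,0, 0,0,0.0085,0,0,0, 0,0,0,0,0,0]'; python3 -m handwheel '[0,0,0,0,0,0, 0,0,0,0,0,0, 0,0,0,0,0,0, 0,0,0,0,0,0]' 1 25
```

```text
t: 45.4
tool_pos: [0.6617, 0.0779, 0.1558]
tool_rot: [-3.141, -0.043, 0.003]
contact_force: [0.3, 0.4, 0.1]
opening: 0.0427
t: 45.8
tool_pos: [0.6643, 0.0781, 0.159]
tool_rot: [-3.141, -0.043, -0.006]
contact_force: [1.4, 1.4, 4.0]
opening: 0.0199
```

Reverse the arc.

```bash
python3 -m handwheel '[-0.0129,0,-0.0058,0,0,0, -0.0134,0,-0.0045,0,0,0, -0.0138,0,-0.0031,0,0,0, -0.014,0,-0.0017,0,0,0, -0.0141,0,-0.0003,0,0,0, -0.0141,0,0.0011,0,0,0, -0.0139,0,0.0025,0,0,0, -0.0136,0,0.0039,0,0,0, -0.0131,0,0.0052,0,0,0, -0.0125,0,0.0065,0,0,0, -0.0118,0,0.0077,0,0,0, 0,0,0,0,0,0]'; python3 -m handwheel '[-0.011,0,0.0088,0,0,0, -0.01,0,0.0099,0,0,0, -0.009,0,0.0108,0,0,0, -0.0079,0,0.0117,0,0,0, -0.0067,0,0.0124,0,0,0, -0.0054,0,0.013,0,0,0, -0.0041,0,0.0135,0,0,0, 0,0,0,0,0,0]';
```

```text
t: 47.0
tool_pos: [0.5146, 0.0743, 0.1452]
tool_rot: [-3.14, -0.043, 0.002]
contact_force: [-4.5, 3.6, 4.0]
opening: 0.0193
t: 47.8
tool_pos: [0.4611, 0.073, 0.0629]
tool_rot: [-3.14, -0.043, 0.0]
contact_force: [2.4, 6.0, -1.6]
opening: 0.0198
```

```bash
python3 -m handwheel '[-0.0027,0,0.0135,0,0,0, -0.0008,0,0.01,0,0,0, 0,0,0.003,0,0,0, 0,0,0,0,0,0]'; python3 -m handwheel '[0,0,0.002,0,0,0, 0,0,0.002,0,0,0, 0,0,0,0,0,0]'|egrep 'pos|force'
```

```text
t: 48.2
tool_pos: [0.4578, 0.0729, 0.0387]
tool_rot: [-3.14, -0.043, 0.004]
contact_force: [-5.2, 4.6, 7.3]
opening: 0.0195
tool_pos: [0.4582, 0.0729, 0.0376]
contact_force: [-14.1, 4.1, 24.7]
```

```bash
python3 -m handwheel '[0,0,0,0,0,0, 0,0,0,0,0,0, 0,0,0,0,0,0, 0,0,-0.03,0,0,0, 0,0,-0.04,0,0,0, 0,0,-0.04,0,0,0, 0.005,-0.04,0,0,0,0, 0.005,-0.04,0,0,0,0, 0.0045,-0.0405,0,0,0,0,0,0,0,0,0,0,0,0,0,0,0,0]' 0.5;  python3 - <<'E'
from h import *
im,d,P=cloud("wrist");h=cv2.cvtColor(im,cv2.COLOR_RGB2HSV).astype(int); Z=P[...,2]
m=(h[...,0]>6)&(h[...,0]<18)&(h[...,1]>200)&(h[...,2]>180)&(Z>.06)
print("tab",m.sum(),np.nanmedian(P[m],0) if m.any() else 0)
m=((h[...,0]<5)|(h[...,0]>174))&(h[...,1]>170)&(h[...,2]>120)&(Z>.09)
print("knob",m.sum(),np.nanmedian(P[m],0)); to(.4716,.1935,.071)
m=(P[...,1]>-.01)&(P[...,1]<.17)&(P[...,0]>.487)&(P[...,0]<.495); print("front lid z",np.nanmedian(Z[m]))
m=(P[...,1]>-.01)&(P[...,1]<.17)&(P[...,0]>.58)&(P[...,0]<.59); print("back lid z",np.nanmedian(Z[m]))
E
```

```text
t: 49.6
tool_pos: [0.469, 0.1932, 0.1436]
tool_rot: [3.14, 0.046, -0.002]
contact_force: [-0.1, -0.5, 0.6]
opening: 0.0428
tab 1689 [0.46761575 0.07425957 0.08396774]
knob 761 [0.47152802 0.19309503 0.11960807]
shift [ 2.7 -1.  72.6] mm tool
front lid z 0.08021671588173539
back lid z 0.08007151123748987
```

Lid shut (0.080 front and back). Grip the knob and swing the latch back.

```bash
python3 -m handwheel '[0.0025,-0.0007,0.03,0,0,0, 0,0,0.03,0,0,0, 0,0,0.013,0,0,0, 0,0,0,0,0,0]' | grep pos;  python3 -m handwheel '[0,0,0,0,0,0, 0,0,0,0,0,0, 0,0,0,0,0,0, 0,0,0,0,0,0]' 1 20; python3 -m handwheel '[0.0055,0.0004,0,0,0,0, 0.0059,0.0012,0,0,0,0, 0.0057,0.002,0,0,0,0, 0.0053,0.0029,0,0,0,0, 0.0049,0.0036,0,0,0,0, 0.0043,0.0042,0,0,0,0, 0.0036,0.0048,0,0,0,0, 0.0029,0.0053,0,0,0,0, 0,0,0,0,0,0]'
```

```text
tool_pos: [0.47, 0.1923, 0.0689]
t: 50.45
tool_pos: [0.4733, 0.1936, 0.0733]
tool_rot: [3.141, 0.043, 0.005]
contact_force: [1.4, -2.8, 4.2]
opening: 0.0131
t: 51.35
tool_pos: [0.5173, 0.1748, 0.0745]
tool_rot: [-3.13, -0.04, -0.027]
contact_force: [16.4, 14.9, -5.8]
opening: 0.0121
```

```bash
python3 - <<'E'
from h import *
st(); im,d,P=cloud("wrist"); save("w6",im); Z=P[...,2];h=cv2.cvtColor(im,cv2.COLOR_RGB2HSV).astype(int)
m=((h[...,0]<5)|(h[...,0]>174))&(h[...,1]>170)&(h[...,2]>100)&(Z>.08); print("knob",m.sum(),np.nanmedian(P[m],0))
m=(P[...,0]>.45)&(P[...,0]<.485)&(P[...,1]>.13)&(P[...,1]<.175)&(Z>.075)&(Z<.1); print("pivot",m.sum(),np.nanpercentile(P[m],[5,50,95],axis=0))
E
```

```text
t 51.35 p [0.5173 0.1748 0.0745] open 0.0121 F [16.4 14.9 -5.8]
[[1.0, 0.025, 0.017], [0.025, -1.0, 0.011], [0.017, -0.011, -1.0]] q [ 0.19 -0.03  1.93  0.01  1.23  1.73]
knob 1325 [0.50881701 0.1759828  0.11996383]
pivot 84 [[0.48221115 0.13046746 0.07893001]
 [0.48395573 0.13450175 0.08002531]
 [0.48483122 0.13955711 0.0810515 ]]
```

View pics/w6.png

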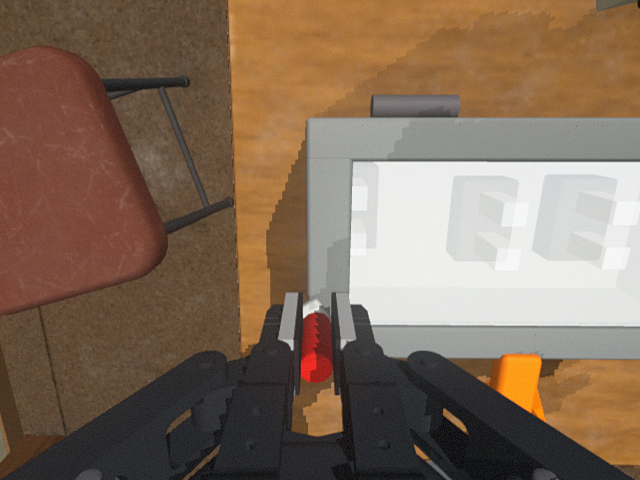

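The picture shows the knob at (317,348), slid to the edge of the pads, with the latch about half a radian short. I release and push it home with one open finger instead.

```bash
python3 -m handwheel '[0,0,0,0,0,0, 0,0,0,0,0,0, 0,0,0,0,0,0, 0,0,0,0,0,0]' 0.6;  python3 - <<'E'
from h import *
st(); im,d,P=cloud("wrist"); Z=P[...,2];h=cv2.cvtColor(im,cv2.COLOR_RGB2HSV).astype(int)
m=((h[...,0]<5)|(h[...,0]>174))&(h[...,1]>170)&(h[...,2]>100)&(Z>.116); print("knob",m.sum(),np.nanmedian(P[m],0),np.nanpercentile(P[m],[3,97],axis=0))
E
```

```text
t: 51.8
tool_pos: [0.5102, 0.1704, 0.0711]
tool_rot: [3.141, 0.043, -0.001]
contact_force: [0.1, 0.6, 0.2]
opening: 0.0339
t 51.8 p [0.5102 0.1704 0.0711] open 0.0339 F [0.1 0.6 0.2]
[[1.0, 0.027, -0.001], [0.027, -1.0, -0.0], [-0.001, 0.0, -1.0]] q [ 0.18 -0.03  1.93  0.    1.24  1.73]
knob 1070 [0.5070692  0.1740206  0.12042398] [[0.50023567 0.16830577 0.11661209]
 [0.51170947 0.17966699 0.12167991]]
```

```bash
python3 -m handwheel '[0,0.005,0,0,0,0, 0,0.005,0,0,0,0, 0,0.005,0,0,0,0, 0,0.005,0,0,0,0, 0,0.004,0,0,0,0, 0,0,0,0,0,0]'|egrep 'pos|force'; python3 -m handwheel '[0,0.002,0,0,0,0, 0,0.002,0,0,0,0, 0,0,0,0,0,0]'|egrep 'pos|force';  python3 - <<'E'
from h import *
im,d,P=cloud("wrist"); Z=P[...,2];h=cv2.cvtColor(im,cv2.COLOR_RGB2HSV).astype(int)
m=((h[...,0]<5)|(h[...,0]>174))&(h[...,1]>170)&(h[...,2]>100)&(Z>.116); print("knob",m.sum(),np.nanmedian(P[m],0),np.nanpercentile(P[m],[3,97],axis=0))
E
```

```text
tool_pos: [0.5112, 0.1457, 0.0714]
contact_force: [-0.7, 0.6, 0.5]
tool_pos: [0.5113, 0.1422, 0.0714]
contact_force: [0.8, -0.6, 0.7]
knob 1050 [0.5135927  0.15218792 0.12043509] [[0.50719337 0.14648604 0.11669281]
 [0.5184493  0.15778744 0.12165776]]
```

```bash
python3 -m handwheel '[0,-0.004,0,0,0,0, 0,0,-0.04,0,0,0, 0,0,-0.04,0,0,0, -0.003,-0.012,-0.03,0,0,0, 0,0,0,0,0,0, 0,0,0,0,0,0]' | egrep 'pos|force'; python3 - <<'E'
from h import *
im,d,P=cloud("wrist"); save("w7",np.hstack([cv2.resize(x[190:310,255:455],None,fx=2,fy=2) for x in (np.load("w3.npz")["im"],im)]))
np.savez("w7.npz",im=im,P=P)
for n in("w3.npz","w7.npz"):
    D=np.load(n); im,P=D["im"],D["P"]; Z=P[...,2];h=cv2.cvtColor(im,cv2.COLOR_RGB2HSV).astype(int)
    k=((h[...,0]<5)|(h[...,0]>174))&(h[...,1]>170)&(h[...,2]>100)&(Z>.116); print("knob",np.nanmedian(P[k],0))
    a=(h[...,1]<40)&(h[...,2]>120)&(Z>.0845)&(Z<.1)&(P[...,0]>.455)&(P[...,0]<.53)&(P[...,1]>.13)&(P[...,1]<.18)
    q=P[a]; print("arm",len(q),np.percentile(q[:,2],[5,50,95]).round(4))
    for x0 in np.arange(.462,.51,.006):
        s=q[abs(q[:,0]-x0)<.003]
        if len(s)>5: print("  x",x0.round(3),"ymid",((s[:,1].min()+s[:,1].max())/2).round(4),"w",np.ptp(s[:,1]).round(4),"z",np.median(s[:,2]).round(3))
    b=(Z>.076)&(Z<.084)&(P[...,0]>.50)&(P[...,0]<.59)&(h[...,1]<60); print("lid y edge",np.nanpercentile(P[b][:,1],[.5,99.5]))
E
```

```text
tool_pos: [0.5083, 0.1588, 0.1822]
contact_force: [0.1, 0.0, -0.6]
knob [0.51248388 0.15713882 0.12054136]
arm 978 [0.0872 0.089  0.0905]
  x 0.462 ymid 0.1511 w 0.0135 z 0.09
  x 0.468 ymid 0.1516 w 0.0172 z 0.09
  x 0.474 ymid 0.1513 w 0.0166 z 0.09
  x 0.48 ymid 0.153 w 0.0135 z 0.089
  x 0.486 ymid 0.1535 w 0.0141 z 0.089
  x 0.492 ymid 0.1544 w 0.014 z 0.089
  x 0.498 ymid 0.1502 w 0.0036 z 0.088
lid y edge [-0.02773439  0.17934566]
knob [0.51259789 0.15236719 0.12063532]
arm 956 [0.0873 0.0891 0.0905]
  x 0.462 ymid 0.1509 w 0.013 z 0.09
  x 0.468 ymid 0.1514 w 0.0167 z 0.09
  x 0.474 ymid 0.1516 w 0.0165 z 0.09
  x 0.48 ymid 0.1515 w 0.0129 z 0.089
  x 0.486 ymid 0.1517 w 0.0128 z 0.089
  x 0.492 ymid 0.1519 w 0.0127 z 0.089
  x 0.498 ymid 0.1521 w 0.0124 z 0.088
lid y edge [-0.02750776  0.17902704]
```

View pics/w7.png

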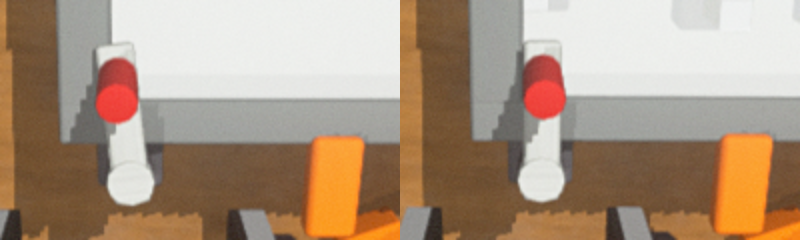

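Now (right) the arm points straight back, matching the box yaw to within 0.01 rad; at the start (left) it was about 0.12 rad off. I retract and run a last check by top camera.

```bash
python3 -m handwheel '[0,0,-0.04,0,0,0, -0.04,0,-0.04,0,0,0, -0.04,0,0,0,0,0, -0.04,0.04,0,0,0,0, 0,0.04,0,0,0,0, 0,0,0,0,0,0]' | egrep 'pos|force'; python3 - <<'E'
from h import *
st(); D=np.load("top0.npz"); a,A=D["im"],D["P"]; im,d,P=cloud("top")
for n,(u0,v0,u1,v1) in dict(bottle=(462,192,492,225),vial=(410,176,437,205),stop=(434,180,455,203),switch_lever=(425,225,480,262)).items():
    zmin=.07 if n[0:2]=="sw" else .015
    for Q in(A,P):
        q=Q[v0:v1,u0:u1].reshape(-1,3); q=q[q[:,2]>zmin]; print(n,len(q),np.nanmedian(q,0).round(3),np.nanmax(q[:,2]).round(3))
im2,d,W=cloud("wrist"); Z=W[...,2]; h=cv2.cvtColor(im2,cv2.COLOR_RGB2HSV).astype(int)
m=(Z>.076)&(Z<.084)&(W[...,0]>.49)&(W[...,0]<.59)&(h[...,1]<60); q=W[m]; print("lid z front/back",np.median(q[q[:,0]<.5][:,2]) if (q[:,0]<.5).any() else 0,np.median(q[q[:,0]>.56][:,2]) if (q[:,0]>.56).any() else 0)
k=((h[...,0]<5)|(h[...,0]>174))&(h[...,1]>170)&(h[...,2]>100)&(Z>.11); print("knob",np.nanmedian(W[k],0))
blocks("top")
E
```

```text
tool_pos: [0.3982, 0.077, 0.2548]
contact_force: [0.3, -0.3, -0.6]
t 54.05 p [0.3982 0.077  0.2548] open 0.0348 F [ 0.3 -0.3 -0.6]
[[1.0, 0.022, -0.002], [0.022, -1.0, -0.002], [-0.002, 0.002, -1.0]] q [ 0.01 -0.53  2.02 -0.    1.65  1.56]
bottle 207 [ 0.618 -0.506  0.051] 0.099
bottle 206 [ 0.618 -0.505  0.053] 0.1
vial 138 [ 0.661 -0.39   0.046] 0.063
vial 137 [ 0.661 -0.39   0.045] 0.063
stop 87 [ 0.664 -0.445  0.025] 0.033
stop 90 [ 0.665 -0.445  0.025] 0.032
switch_lever 107 [ 0.535 -0.446  0.114] 0.132
switch_lever 108 [ 0.534 -0.446  0.114] 0.133
lid z front/back 0.08016166733064878 0.07746572440627539
knob [0.51169386 0.15219655 0.12074299]
```

```bash
python3 -c "
from station import ctrl
print(ctrl.finish_job())"
```

```text
the job is handed in; nothing more can be done
None
```

The job is done and handed in at about 54 s of the 208 s allowed; no verdict was reported.

- **Safety switch:** I pressed the test button until the lever dropped, then lifted the lever back. It measures in the same place as at the start.
- **Warming box:** I swung the latch clear, opened the lid to about 2.0 rad, and stood all three dark blocks upright on the floor inside. I saw them there before closing. I then shut the lid and swung the latch back.
- **Last checks:**
  - The lid's front edge is at 0.080 m, its shut height. The back edge read 0.080 m just after closing and 0.077 m in the final look. I put that down to measurement scatter.
  - The latch arm points straight back, within about 0.01 rad.
  - The bottle, vial and stopper are within 1 mm of where they stood. The orange block was left alone, and no dark blocks remain on the desk.

**What disagreed:**
- **Finger length:** the finger ends sit about 24 mm behind the reported TCP, not at it. I found this when the first button press made no contact, and allowed for it from then on.
- **Latch:** the knob slipped in the grip on the way back, with about 22 N at the wrist, so I pushed it home with one open finger. At the start the latch had stood about 0.12 rad off its closed position.
- **Pictures:** I viewed 15, one over the budget.

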